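# Press a filler colour-test tile

## Task

Press the test tile: slide the flat tile mould fully home against the back stop of the bench press's slot, and only then flip the red safety catch right over so that it frees the lever. Then pull the lever by its black grip forward and down to its stop, so that the ram squeezes the mould, and finish still holding it there against its return spring (do not let go). Leave everything else on the bench where it is.

Things in the scene. Friction and masses are not known exactly. Their poses are not given: they have to be found in the camera images.
- press: dark green bench lever press (C-frame, 185 mm deep, 120 wide, head top 195 mm up, square ram up to 225), bolted down, place and angle vary. Origin on the ram's axis at bench level; x points from its open front to the column at its back, y to its left, z up; lever and red catch on its right (-y). The head overhangs the slot: its face is 25 mm before the ram's axis, its underside 105 mm up
- slot_home (a point): on the slot's floor (40 mm above the bench), on the ram's axis: the mould's origin lies here when it is fully home against the back stop; axes as the press. Slot open at the front (-x): side rails 73 mm apart; steel strips 17 mm above the floor reach 7 mm in over both sides, open between. The pad under the ram rests 38 mm above the floor
- slot_mouth (a point): centre of the slot's mouth at floor height, 42 mm before slot_home; short flared lead-ins at its sides, floor and top. The press's base plate (22 mm high) ends 40 mm before slot_home; nothing stands in front of it
- mould: closed flat tile mould, 0.2 to 0.35 kg: aluminium plate 64 (x) x 70 (y) x 14 mm, a brass plate 44 x 44 mm raised 4 mm on its top; at its -x end a flat handle 24 mm wide ends 110 mm from the origin. Origin: centre of the plate's underside; x points away from the handle (enters the slot first), z up. Lies flat on the bench left or right of the press, handle roughly towards the robot
- mould_grip (a point): middle of the mould's black handle (50 mm long, 24 wide across the mould's y, 14 thick), 85 mm behind the mould's origin, 7 mm above its underside; it stays outside the press, clear of the head, when the mould is home
- catch (a joint): angle of the red safety catch (rad), a round 10 mm arm hinged on the top right edge of the head. Starts at 0 to 0.25: about level, pointing to the press's right, across the front of an upright locking ear on the lever's hub, so that the lever cannot be pulled. Swings up and over to the left, stop at 2.3. Upright at 1.57. Light, a stiff hinge: it stays where it is left (about 1 N at its tab)
- catch_hinge (a point): centre of the catch's hinge, 205 mm above the bench; axes as the press; the hinge axis is the press's x
- catch_tab (a point): centre of the catch's red round finger tab: a disc 26 mm across and 12 mm thick along the hinge axis (press x), 75 mm from the hinge; with the catch at 0, 105 mm right of the ram's axis; free space around it
- lever (a joint): angle of the lever (rad): 0 at rest, leaning 30 degrees from upright to the back; grows as its top is pulled to the front and down; stop at 1.57 (60 degrees from upright to the front). A spring returns it when let go: about 1.5 N at the handle at first, 7 N at the stop. It drives the ram down 18 mm per rad; the sprung pad meets the seated mould at about 1.1 and yields until the stop
- lever_hub (a point): on the lever's axis (along the press's y) in the plane in which it swings, 60 mm right of the ram's axis, 160 mm above the bench; axes as the press
- lever_handle: black cross grip at the lever's end: a cylinder 26 mm across and 36 mm long along the press's y; origin at its centre, 150 mm from lever_hub; it revolves freely on its pin
- pad: steel pressing pad 36 x 36 mm on a spring under the ram; origin at the centre of its underside
- mixing_bowl: black rubber mixing bowl, rim 96 mm across, 55 mm high; origin at its underside; to be left alone
- juglet: terracotta juglet with a grey filled band, 122 mm high, 98 mm across, standing on a cork ring; origin at its underside; to be left alone
- solvent_jar: off-white plastic jar with a white cap, 58 mm across, 105 mm high; origin at its underside; to be left alone
- binder_jar: tan jar with a paper label and a white cap, 62 mm across, 115 mm high; origin at its underside; to be left alone
- brush: artist's brush with a blue-green handle, 190 mm long, lying flat; origin at its underside; to be left alone
- spatula: small modelling spatula, dark wooden handle, steel blade, 172 mm long, lying flat; origin at its underside; to be left alone
- sample_tile: finished colour sample, a flat tan tile 44 x 44 x 6 mm; origin at its underside; to be left alone
- sherd: loose terracotta sherd about 45 x 50 x 7 mm; to be left alone
Things that resemble listed ones, but are neither listed nor needed, are in the scene too. Several things look just like the mould: the one meant starts farthest from the robot's base.

How it is judged:
By the outcome, as a careful person would: the job done as asked, in the order asked, and still so for the second after the job is handed in, while the arm keeps its last pose, push and grip.
It also fails if it takes over 72 s, if anything falls off the work surface, if the arm or the gripper's body presses on something with over 40 N, if the wrist force passes 120 N, or if a joint passes its speed limit or range.

## Robot

A 7-joint arm with a two-finger parallel gripper is mounted at the origin on the work surface. World frame = base frame: x ahead of the robot, y to its left, z up, the work surface at z = 0. Lengths are in m, angles in rad, forces in N, time in s.
With the tool pointing down it reaches from about 0.35 to 0.9 m from the base axis. Payload 8.1 kg.
Tool frame: the origin (TCP) lies midway between the tips of the shut fingers; the grasp point (between the pads) lies 19 mm behind it; z points along the fingers, y is the line along which they close (so a half turn about z gives the same grasp; the last joint's range is limited). The gripper opens to 92 mm and grips with 3 to 60 N. Pads are 19 mm wide; open, the fingers measure 130 mm over their backs; the gripper's body (75 mm by 190 mm) begins 47 mm behind the grasp point.
Start: joints at [1.201, 0.434, 0.025, 1.573, -0.012, 1.134, -0.075], TCP at [0.165, -0.603, 0.227] pointing down, gripper open.
Joint ranges: [-2.62, 2.62], [-0.44, 2.09], [-1.27, 1.32], [0.08, 2.57], [-1.32, 4.46], [0.12, 2], [-2.74, 2.74]. Speed limits (rad/s): [2.22, 2.22, 3.01, 3.01, 3.14, 3.14, 3.14].

## Interface

Orientations are given as a rotation vector (axis times angle).
In Python, from cell import arm gives the robot as it stands.
- The arm moves only by the tool carry_out, never from a script. Its arguments are lists of equal length, an entry for each row: "claw": the finger opening in cm, from 0 to 9.18; "delta_pos": the shift along the tool's x, y, z in cm, a list of three; "angular": the turn, a rotation vector about the tool's x, y, z in rad, a list of three. In form: {"claw": [claw, ...], "delta_pos": [[dx, dy, dz], ...], "angular": [[ax, ay, az], ...]}. A call has 1 to 20 rows; each row shifts and turns the commanded pose from where the row before left it, along the tool's axes as they then stand; what a row does not reach is not made up. A row lasts 1/10 s, in which the tool goes at most 50 mm and 8.59 degrees, less where a joint would pass 70% of its speed; a pose out of reach is approached as far as the arm can. A call with a gripper value outside its range is refused whole. The fingers move at their own pace and stop on an object; "force" is the grip in N (left out, the last holds). Time passes only in rows, so rows that do not move let the fingers close. It gives the time, the measured TCP pose, the force, the opening and the grip force at its end, in the units of the state.
- arm.observe(): the state, without advancing time (a new reading comes with each control period).
- arm.get_image(name): name is "side" or "top" or "wrist"; returns a dict with "frame" (400x640x3 uint8, red, green, blue), "mtx" (3x3 intrinsics, pixels), "T" (4x4, takes a point from camera to world coordinates). Camera axes: x right, y down, z forward; pixel columns grow to the right and rows downward; lengths in m; the calibration is good to about 2 mm. A picture is of the moment at which its call begins. There is no depth.
- arm.sign_off(): hands the job in; it is judged then, once.
Trained networks look in a picture, given as the dict that the camera call returned (one of the last four; its "shot" number tells which), for a name from the list of things; names that differ only in an ending like _2 or _b are one class to them, and where a whole thing is asked for, a point or a joint stands for the part that bears it (a point fixed in the world has none). Each returns a list of dicts, best first, with "conf" (0 to 1); they miss things now and then, are a little off and sometimes report something else, mostly with a low value. They report only what shows in the picture. A call takes as long as a camera call. They do not tell look-alikes from the thing itself.
- arm.look_for(label, picture): "centre" ([column, row] as shares, 0 to 1, of the picture: columns of its width, rows of its height, amid what is visible of it).
- arm.trace(label, picture): "region" (400x640 bool, what is visible of it) and "centre" ([column, row] as shares, 0 to 1, of the picture: columns of its width, rows of its height, amid what is visible of it).
- arm.place_of(label, picture): "centre" ([column, row] as shares, 0 to 1, of the picture: columns of its width, rows of its height: a listed point, or the origin of a listed thing).
The state is a dict: "clock": time; "joints": joint angles; "dq": joint speeds; "joint_efforts": joint torques, N m; "position": TCP position; "ee_rot": TCP orientation; "force": force on the tool from outside, world axes, zero at the start; "ft_torque": the same for the moment, N m; "width": opening from 0.0 (shut) to 1.0 (fully open); "gripper_force": force on a finger pad.
Only numpy, scipy, OpenCV 4.12 (cv2) and the standard library are available. Lean on these libraries where they do the work, as an engineer would, in place of code of your own. Each camera call takes 0.05 s, during which the arm holds its last target. There are 200 camera calls.

## Working session

There is one attempt and no reset: what is moved stays moved. The work goes in short steps, Python scripts to look and compute and a tool call to move; the robot and the scene stay as the last step left them, time stands still between calls to the robot, and variables do not carry over. Pictures are saved under pics/ and viewed, at most 10 in all, crops included, and the job is handed in when it is done.

Besides the shell and the picture viewer there is one more tool, called after "Emit:" as name(argument=value, ...) on one line, values as JSON. carry_out: Moves the arm, as the interface text tells. Its arguments: {"type":"object","properties":{"claw":{"type":"array","items":{"type":"number"}},"delta_pos":{"type":"array","items":{"type":"array","items":{"type":"number"}}},"angular":{"type":"array","items":{"type":"array","items":{"type":"number"}}},"force":{"type":"number"}},"required":["claw","delta_pos","angular"]}

```bash
mkdir -p pics; ls
cat > h.py <<'E'
import numpy as np, cv2
from scipy.spatial.transform import Rotation as R
from cell import arm
def px(c): return np.array([c[0]*640,c[1]*400])
def ray(im,p):
    d=np.linalg.inv(im["mtx"])@[p[0],p[1],1.]; T=im["T"]; d=T[:3,:3]@d
    return T[:3,3],d/np.linalg.norm(d)
def onz(im,p,z):
    o,d=ray(im,p); return o+d*(z-o[2])/d[2]
def tri(rs):
    A=0;b=0
    for o,d in rs:
        M=np.eye(3)-np.outer(d,d);A=A+M;b=b+M@o
    X=np.linalg.solve(A,b); return X,[np.linalg.norm((np.eye(3)-np.outer(d,d))@(X-o)) for o,d in rs]
def proj(im,X):
    T=im["T"]; c=T[:3,:3].T@(np.asarray(X)-T[:3,3]); p=im["mtx"]@c; return p[:2]/p[2]
def save(im,n,crop=None,s=1):
    f=im["frame"][:,:,::-1]
    if crop: x0,y0,x1,y1=crop; f=f[y0:y1,x0:x1]
    cv2.imwrite("pics/"+n+".png",cv2.resize(f,None,fx=s,fy=s,interpolation=cv2.INTER_CUBIC))
E
python3 - <<'E'
from h import *
np.set_printoptions(precision=3,suppress=True)
s=arm.get_image("side");t=arm.get_image("top")
both=np.vstack([s["frame"],t["frame"]])[:,:,::-1]
cv2.imwrite("pics/a.png",cv2.resize(both,(480*1,600)))
save(s,"s1",s=1.25);save(t,"t1",s=1.25)
for n in ["mould","mould_grip","press","slot_home","slot_mouth","catch_hinge","catch_tab","lever_hub","lever_handle","pad"]:
    for k,im in (("s",s),("t",t)):
        print(n,k,[(px(d["centre"]).round(1),round(d["conf"],2)) for d in arm.place_of(n,im)[:5]])
for im in (s,t): print(im["T"],im["mtx"][0,0])
print(arm.observe())
E
```

```text
pics
mould s [(array([364.7, 241.5]), 0.9), (array([376.1, 200.3]), 0.8), (array([390.3, 175. ]), 0.79), (array([321.7, 172.6]), 0.66)]
mould t [(array([324.5, 276.5]), 0.93), (array([418.7, 204.5]), 0.8), (array([379.6, 276.2]), 0.76)]
mould_grip s [(array([337.1, 176.1]), 0.83), (array([341.6, 246.7]), 0.72), (array([384.8, 163.1]), 0.5)]
mould_grip t [(array([309.6, 245.6]), 0.95), (array([426.1, 232. ]), 0.86), (array([464.4, 281.7]), 0.65), (array([372.4, 249.3]), 0.57)]
press s [(array([285.5, 251.6]), 0.58), (array([282.8, 187.3]), 0.19)]
press t [(array([285.6, 188.3]), 0.81)]
slot_home s [(array([283.6, 242.5]), 0.65)]
slot_home t [(array([284.4, 185.8]), 0.75)]
slot_mouth s [(array([299.4, 249.1]), 0.79)]
slot_mouth t [(array([283.3, 200.2]), 0.91)]
catch_hinge s [(array([281.7, 238.6]), 0.74), (array([278. , 203.4]), 0.62)]
catch_hinge t [(array([284.5, 185.9]), 0.72)]
catch_tab s [(array([284.4, 190.5]), 0.46)]
catch_tab t [(array([324.8, 168.8]), 0.56)]
lever_hub s [(array([277.2, 205.4]), 0.92), (array([225.4, 290.6]), 0.28)]
lever_hub t [(array([303. , 169.2]), 0.87)]

[... 291 characters left out ...]

 [ 0.011 -0.724 -0.689  1.234]
 [ 0.     0.     0.     1.   ]] 451.0927250435356
[[-0.006 -0.989  0.146  0.344]
 [-1.     0.003 -0.018  0.01 ]
 [ 0.017 -0.147 -0.989  1.385]
 [ 0.     0.     0.     1.   ]] 437.105549824106
{'clock': 1.1, 'joints': array([ 1.201,  0.434,  0.025,  1.573, -0.012,  1.134, -0.075]), 'dq': array([ 0.   ,  0.001, -0.001,  0.   ,  0.   , -0.   ,  0.001]), 'joint_efforts': array([ -0.001, -66.77 ,   0.984, -31.482,  -0.06 ,   0.033,   0.   ]), 'position': array([ 0.165, -0.603,  0.227]), 'ee_rot': array([ 3.114,  0.418, -0.   ]), 'force': array([-1.189,  1.025, -0.3  ]), 'ft_torque': array([-0.019, -0.001,  0.038]), 'gripper_force': 0.0, 'width': 0.9956487337825352}
```

View pics/s1.png

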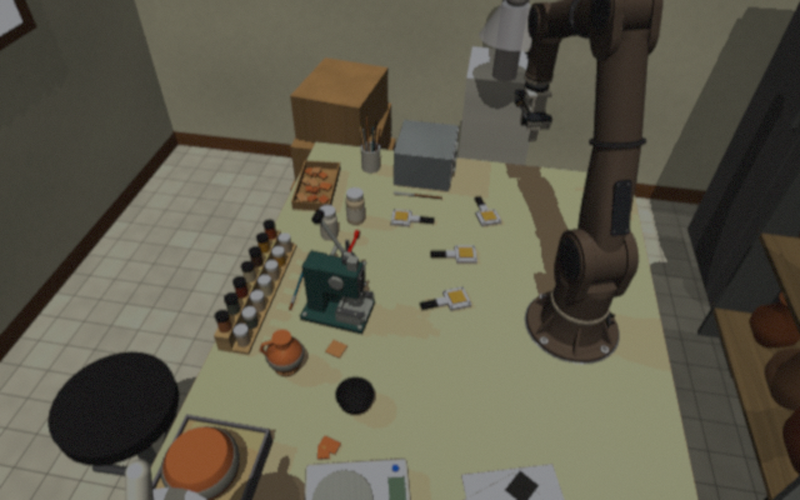

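View pics/t1.png

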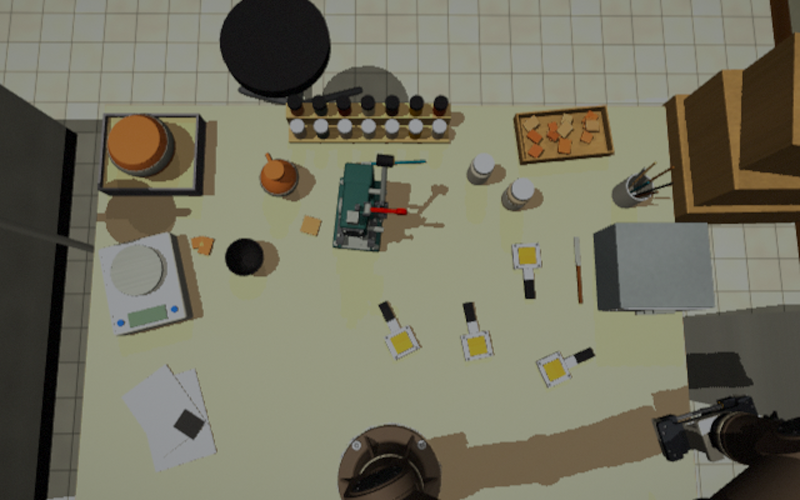

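The top view shows four mould look-alikes, at px (421,204), (322,274), (381,276) and (442,295). The one at (421,204) is the farthest from the base at about (311,375), and its handle points towards the robot, so it fits. Next I'll confirm it in a crop and measure.

Run:
```python
from h import *
np.set_printoptions(precision=4,suppress=True)
s=arm.get_image("side");t=arm.get_image("top")
for p in [(421,204),(322,274),(381,276),(442,295)]:
    X=onz(t,p,.014);print(p,X,np.hypot(X[0],X[1]))
def P(n,im,i=0):
    l=arm.place_of(n,im);return [px(d["centre"]) for d in l]
for n in ["press","slot_home","slot_mouth","catch_hinge","catch_tab","lever_hub","lever_handle"]:
    a=P(n,s);b=P(n,t)
    for p in a[:2]:
        for q in b[:2]: print(n,p.round(),q.round(),*tri([ray(s,p),ray(t,q)]))
# red catch region
for k,im in(("s",s),("t",t)):
    for n in ("catch","catch_tab","lever","lever_handle","mould","press"):
        for d in arm.trace(n,im)[:4]: 
            m=d["region"];ys,xs=np.nonzero(m);print(k,n,round(d["conf"],2),px(d["centre"]).round(),m.sum(),xs.min(),xs.max(),ys.min(),ys.max())
a=cv2.resize(t["frame"][100:300,250:470],None,fx=2.7,fy=2.7,interpolation=cv2.INTER_CUBIC)
cv2.imwrite("pics/c1.png",a[:,:,::-1])
```

```text
(421, 204) [ 0.5422 -0.3516  0.014 ] 0.646213384416628
(322, 274) [ 0.3241 -0.0345  0.014 ] 0.3259432117965294
(381, 276) [ 0.3169 -0.2176  0.014 ] 0.3843664210003576
(442, 295) [ 0.2578 -0.405   0.014 ] 0.48006593686738114
press [283. 252.] [282. 186.] [0.5989 0.0913 0.0176] [np.float64(0.0030519831209566512), np.float64(0.003051983120956868)]
press [270. 278.] [282. 186.] [ 0.6401  0.1011 -0.1319] [np.float64(0.009683852201743788), np.float64(0.009683852201744078)]
slot_home [284. 244.] [283. 188.] [0.5892 0.0863 0.0587] [np.float64(0.0026202601068383395), np.float64(0.002620260106838362)]
slot_mouth [294. 250.] [283. 198.] [0.5586 0.086  0.0328] [np.float64(0.0015548507748863632), np.float64(0.0015548507748862097)]
catch_hinge [278. 204.] [291. 168.] [0.6136 0.055  0.2128] [np.float64(0.0001768549052205684), np.float64(0.00017685490522057715)]
catch_hinge [278. 204.] [228. 148.] [0.5996 0.198  0.366 ] [np.float64(0.028045051207785276), np.float64(0.02804505120778559)]
catch_hinge [262. 192.] [291. 168.] [0.6339 0.0567 0.2561] [np.float64(0.029802943594331412), np.float64(0.0298029
[... 621 characters left out ...]
4 381 196 211
s mould 0.85 [326. 176.] 293 313 346 168 181
s mould 0.74 [390. 170.] 292 380 401 157 181
s mould 0.6 [362. 241.] 513 336 377 230 248
s press 0.76 [272. 230.] 3368 240 299 170 267
t catch 0.75 [246. 181.] 174 241 255 172 187
t catch 0.56 [310. 168.] 144 292 325 163 171
t catch_tab 0.63 [311. 169.] 147 292 325 163 171
t lever 0.91 [303. 145.] 337 299 314 124 175
t lever_handle 0.4 [290. 164.] 2683 267 324 123 200
t mould 0.98 [419. 208.] 664 409 432 194 238
t mould 0.92 [444. 293.] 758 429 475 278 309
t mould 0.73 [319. 268.] 634 303 334 241 286
t mould 0.58 [379. 269.] 674 369 393 241 287
t press 0.66 [288. 165.] 2706 266 325 123 200
t press 0.45 [161. 197.] 202 153 170 189 203
```

View pics/c1.png

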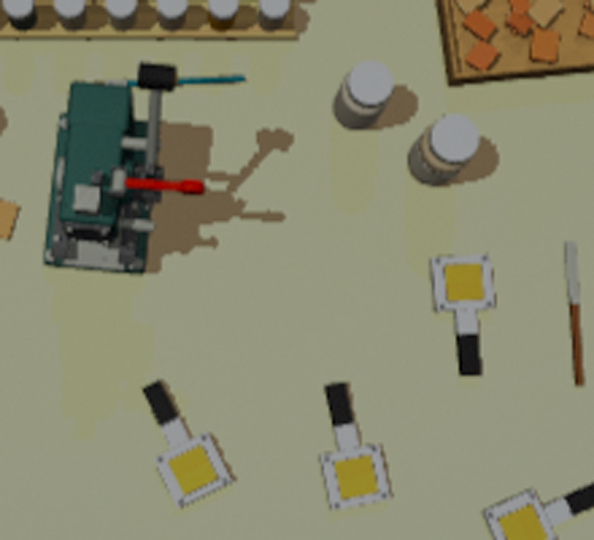

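The crop confirms it: the mould at top px (421,204), crop (463,282), is 0.646 m from the base. The others are at 0.33, 0.38 and 0.48 m. Next I'll work out the wrist camera geometry and the first move.

```bash
cat >> h.py <<'E'
def plan(pos,Rt=None):
    o=arm.observe();Rc=R.from_rotvec(o["ee_rot"]);d=Rc.inv().apply(np.array(pos)-o["position"])*100
    print("from",o["position"].round(4),"delta tool cm",d.round(2),"len",np.linalg.norm(d).round(1))
    if Rt is not None: print("then rot",(Rc.inv()*Rt).as_rotvec().round(3))
def down(yaw): # tool z down, tool x along heading yaw
    return R.from_euler("z",yaw)*R.from_euler("x",np.pi)
E
python3 - <<'E'
from h import *
np.set_printoptions(precision=4,suppress=True)
w=arm.get_image("wrist");t=arm.get_image("top");o=arm.observe()
Tt=np.eye(4);Tt[:3,:3]=R.from_rotvec(o["ee_rot"]).as_matrix();Tt[:3,3]=o["position"]
print(Tt);print(np.linalg.inv(Tt)@w["T"],w["mtx"][0,0])
# mould by trace colour: brass centroid + grip
m=[d for d in arm.trace("mould",t) if np.hypot(*(px(d["centre"])-[419,208]))<20][0]["region"]
hsv=cv2.cvtColor(t["frame"],cv2.COLOR_RGB2HSV)
b=m&(hsv[...,1]>120)&(hsv[...,2]>90);k=m&(hsv[...,2]<45)
cb=np.argwhere(b).mean(0)[::-1];ck=np.argwhere(k).mean(0)[::-1]
B=onz(t,cb,.018);K=onz(t,ck,.014);print(b.sum(),k.sum(),B,K,np.linalg.norm((B-K)[:2]))
y=np.arctan2(*(B-K)[[1,0]]);print("yaw",y)
for n in("mould","mould_grip"):
  for d in arm.place_of(n,t):
    p=px(d["centre"])
    if np.hypot(*(p-[420,218]))<30: print(n,onz(t,p,.0 if n=="mould" else .007))
plan(np.r_[K[:2],.20],down(y))
E
```

```text
[[ 0.9646  0.2637 -0.      0.1648]
 [ 0.2637 -0.9646 -0.     -0.6029]
 [-0.     -0.     -1.      0.2267]
 [ 0.      0.      0.      1.    ]]
[[ 0.0007 -0.9627 -0.2707  0.0719]
 [ 1.      0.0007 -0.0001  0.0006]
 [ 0.0003 -0.2707  0.9627 -0.1583]
 [ 0.      0.      0.      1.    ]] 334.38700097224756
171 103 [ 0.5415 -0.3515  0.018 ] [ 0.4576 -0.3541  0.014 ] 0.08396157620604922
yaw 0.030833979055747238
mould [ 0.5336 -0.3524  0.    ]
mould_grip [ 0.463  -0.3558  0.007 ]
from [ 0.1647 -0.6029  0.2267] delta tool cm [ 34.81 -16.28   2.67] len 38.5
then rot [-0.     0.     0.236]
```

Emit:
carry_out(claw=[6, 6, 6, 6, 6, 6, 6, 6, 6, 6, 6, 6, 6, 6, 6], delta_pos=[[2.9, -1.36, 0.2], [2.9, -1.36, 0.2], [2.9, -1.36, 0.2], [2.9, -1.36, 0.2], [2.9, -1.36, 0.2], [2.9, -1.36, 0.2], [2.9, -1.36, 0.2], [2.9, -1.36, 0.2], [2.9, -1.36, 0.2], [2.9, -1.36, 0.2], [2.9, -1.36, 0.2], [2.9, -1.36, 0.2], [0, 0, 0], [0, 0, 0], [0, 0, 0]], angular=[[0, 0, 0], [0, 0, 0], [0, 0, 0], [0, 0, 0], [0, 0, 0], [0, 0, 0], [0, 0, 0], [0, 0, 0], [0, 0, 0], [0, 0, 0], [0, 0, 0], [0, 0, 0], [0, 0, 0.118], [0, 0, 0.118], [0, 0, 0]])

```text
clock: 4.25
position: [0.4577, -0.3536, 0.2027]
ee_rot: [3.141, 0.046, -0.0]
force: [0.7, -0.0, -0.2]
width: 0.657
gripper_force: 0.0
```

```bash
cat >> h.py <<'E'
def mould_w(w,zb=0.0):
    """brass centroid & handle pixels in the wrist picture -> world"""
    hsv=cv2.cvtColor(w["frame"],cv2.COLOR_RGB2HSV)
    ds=arm.trace("mould",w);out=[]
    for d in ds:
        m=d["region"];b=m&(hsv[...,1]>120)&(hsv[...,2]>80);k=m&(hsv[...,2]<45)
        if b.sum()<50 or k.sum()<50: continue
        cb=cv2.minAreaRect(np.argwhere(b)[:,::-1].astype(np.float32))[0]
        ck=cv2.minAreaRect(np.argwhere(k)[:,::-1].astype(np.float32))[0]
        B=onz(w,cb,zb+.018);K=onz(w,ck,zb+.014)
        out.append((d["conf"],cb,ck,B,K,np.linalg.norm((B-K)[:2]),np.arctan2(*(B-K)[[1,0]])))
    return out
E
python3 - <<'E'
from h import *
np.set_printoptions(precision=4,suppress=True)
w=arm.get_image("wrist");save(w,"w1")
print(arm.observe()["position"],arm.observe()["clock"])
for q in mould_w(w):
    print(q); 
q=min(mould_w(w),key=lambda q:np.hypot(*(q[4][:2]-[.4576,-.354])))
G=q[3]+(q[4]-q[3])*.085/q[5]
plan(np.r_[q[4][:2],.004],down(q[6]))
E
```

```text
[ 0.4575 -0.3537  0.2028] 4.3
(0.61, (316.5, 98.5), (318.4999694824219, 182.99998474121094), array([ 0.5395, -0.3533,  0.018 ]), array([ 0.4542, -0.3581,  0.014 ]), np.float64(0.08547903406868029), np.float64(0.05640138670560361))
from [ 0.4573 -0.3539  0.2028] delta tool cm [-0.33  0.41 19.88] len 19.9
then rot [ 0.    -0.    -0.023]
```

View pics/w1.png

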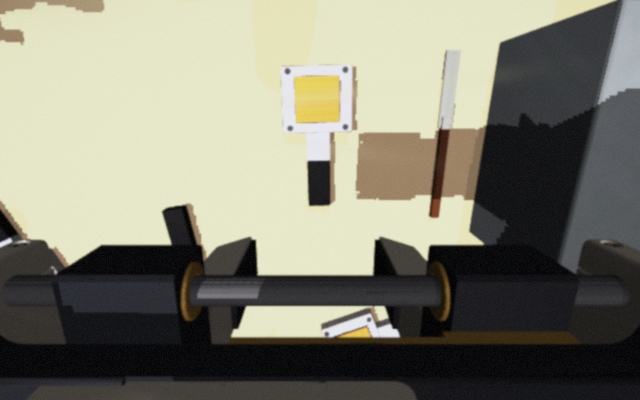

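The wrist picture shows the mould's brass plate at (317,99) and its black handle at (318,183), directly ahead of the open fingers. I'll go down and grip.

Emit:
carry_out(claw=[6, 6, 6, 6, 6, 6, 6, 6, 6, 6, 1, 1, 1, 1, 1, 1, 1], delta_pos=[[-0.1, 0.1, 2.5], [-0.1, 0.1, 2.5], [-0.1, 0.15, 2.5], [0, 0, 2.5], [0, 0, 2.5], [0, 0, 2.5], [0, 0, 2], [0, 0, 1.7], [0, 0, 1.2], [0, 0, 0], [0, 0, 0], [0, 0, 0], [0, 0, 0], [0, 0, 0], [0, 0, 0], [0, 0, 0], [0, 0, 0]], angular=[[0, 0, -0.012], [0, 0, 0], [0, 0, 0], [0, 0, 0], [0, 0, 0], [0, 0, 0], [0, 0, 0], [0, 0, 0], [0, 0, 0], [0, 0, 0], [0, 0, 0], [0, 0, 0], [0, 0, 0], [0, 0, 0], [0, 0, 0], [0, 0, 0], [0, 0, 0]], force=40)

```text
clock: 6.1
position: [0.4548, -0.3575, 0.0041]
ee_rot: [3.14, 0.067, 0.001]
force: [-0.7, 0.5, 5.7]
width: 0.26
gripper_force: 40.0
```

I have the grip: 24 mm opening at 40 N. A straight-down tool would put the wrist camera near the press head, so I'll regrasp with the tool leaning back about 0.5 rad. That also lets the camera look ahead into the slot.

Emit:
carry_out(claw=[5, 5, 5, 5, 5, 5, 5, 5, 5, 1, 1, 1, 1, 1, 1], delta_pos=[[0, 0, 0], [0, 0, 0], [0, 0, 0], [0, 0, -0.4], [0, 0, 0], [0, 0, 0], [0, 0, 0], [0, 0, 0], [0, 0, 0], [0, 0, 0], [0, 0, 0], [0, 0, 0], [0, 0, 0], [0, 0, 0], [0, 0, 0]], angular=[[0, 0, 0], [0, 0, 0], [0, 0, 0], [0, 0, 0], [0, 0.125, 0], [0, 0.125, 0], [0, 0.125, 0], [0, 0.125, 0], [0, 0, 0], [0, 0, 0], [0, 0, 0], [0, 0, 0], [0, 0, 0], [0, 0, 0], [0, 0, 0]], force=50)

```text
clock: 7.6
position: [0.4579, -0.355, 0.0085]
ee_rot: [-3.051, -0.074, -0.641]
force: [2.7, 0.6, 0.6]
width: 0.248
gripper_force: 49.9
```

Run:
```python
from h import *
np.set_printoptions(precision=4,suppress=True)
o=arm.observe();print(o["joints"],o["position"],o["ee_rot"],o["force"])
Rc=R.from_rotvec(o["ee_rot"]).as_matrix();print(Rc)
p=o["position"]
print("lift .2:",Rc.T@[0,0,20.])
print("to view:",Rc.T@(100*(np.array([.40,.086,.22])-p-[0,0,.20])))
```

```text
[ 1.0936  0.6227 -0.447   2.1203 -0.2992  0.1698 -0.475 ] [ 0.4579 -0.355   0.0085] [-3.051  -0.0743 -0.6414] [2.7167 0.6384 0.552 ]
[[ 0.9143  0.0513  0.4019]
 [ 0.0419 -0.9986  0.0323]
 [ 0.4029 -0.0127 -0.9151]]
lift .2: [  8.059   -0.2541 -18.3027]
to view: [ -2.9823 -44.3522  -1.953 ]
```

Emit:
carry_out(claw=[1, 1, 1, 1, 1, 1, 1, 1, 1, 1, 1, 1, 1, 1, 1, 1, 1, 1, 1, 1], delta_pos=[[0.4, 0, -0.9], [0.9, 0, -2], [1.35, 0, -3.05], [1.35, 0, -3.05], [1.35, 0, -3.05], [1.35, 0, -3.05], [0, -3.7, 0], [0, -3.7, 0], [0, -3.7, 0], [0, -3.7, 0], [0, -3.7, 0], [0, -3.7, 0], [0, -3.7, 0], [0, -3.7, 0], [0, -3.7, 0], [0, -3.7, 0], [0, -3.7, 0], [0, -3.7, 0], [0, 0, 0], [0, 0, 0]], angular=[[0, 0, 0], [0, 0, 0], [0, 0, 0], [0, 0, 0], [0, 0, 0], [0, 0, 0], [0, 0, 0], [0, 0, 0], [0, 0, 0], [0, 0, 0], [0, 0, 0], [0, 0, 0], [0, 0, 0], [0, 0, 0], [0, 0, 0], [0, 0, 0], [0, 0, 0], [0, 0, 0], [0, 0, 0], [0, 0, 0]])

```text
clock: 9.6
position: [0.4348, 0.074, 0.1786]
ee_rot: [-3.053, -0.077, -0.635]
force: [-0.4, 0.3, -3.4]
width: 0.253
gripper_force: 49.9
```

Run:
```python
from h import *
np.set_printoptions(precision=4,suppress=True)
o=arm.observe();print(o["clock"],o["joints"],o["position"],o["width"])
Rc=R.from_rotvec(o["ee_rot"]).as_matrix();print(Rc)
w=arm.get_image("wrist");t=arm.get_image("top");s=arm.get_image("side")
a=w["frame"];b=cv2.resize(t["frame"][110:290,230:410],(400,400),interpolation=cv2.INTER_CUBIC)
cv2.imwrite("pics/w2.png",cv2.resize(np.hstack([a,b])[:,:,::-1],(800,308)))
for n in ["slot_home","slot_mouth","catch_hinge","catch_tab","lever_hub","lever_handle","mould","mould_grip","pad"]:
    L=[]
    for k,im in (("w",w),("s",s),("t",t)):
        ds=arm.place_of(n,im)[:2];print(n,k,[(px(d["centre"]).round(1),round(d["conf"],2)) for d in ds])
```

```text
9.6 [ 0.238   0.0377 -0.6286  2.3542  0.3848  0.3884 -2.2363] [0.4348 0.074  0.1786] 0.25290062172284855
[[ 0.9158  0.0528  0.3981]
 [ 0.0437 -0.9985  0.032 ]
 [ 0.3992 -0.0119 -0.9168]]
slot_home w []
slot_home s [(array([282. , 240.9]), 0.84)]
slot_home t [(array([284.2, 189.3]), 0.7)]
slot_mouth w [(array([ 71.2, 150.2]), 0.51)]
slot_mouth s [(array([298.1, 253. ]), 0.58)]
slot_mouth t [(array([281.7, 198.9]), 0.72), (array([195.7, 209. ]), 0.47)]
catch_hinge w []
catch_hinge s [(array([277.2, 203.9]), 0.56), (array([260.3, 189.7]), 0.54)]
catch_hinge t [(array([295. , 167.1]), 0.56)]
catch_tab w []
catch_tab s [(array([284.8, 189.7]), 0.53)]
catch_tab t [(array([321. , 170.9]), 0.64), (array([285.3, 186.7]), 0.58)]
lever_hub w []
lever_hub s [(array([279.4, 204.9]), 0.89)]
lever_hub t [(array([305.8, 166. ]), 0.67)]
lever_handle w []
lever_handle s [(array([252.4, 172.4]), 0.64)]
lever_handle t [(array([305.1, 126.7]), 0.65), (array([226. , 148.4]), 0.52)]
mould w [(array([319.3, 114.4]), 0.85)]
mould s [(array([366.1, 238.3]), 0.91), (array([308.5, 221.9]), 0.89)]
mould t [(array([438.4, 300. ]), 0.89), (array([322.4, 274.2]), 0.76)]
mould_grip w [(array([316.5, 262.2]), 0.63)]
mould_grip s [(array([331.1, 223.5]), 0.85), (array([342.1, 244.8]), 0.78)]
mould_grip t [(array([464.7, 280.5]), 0.97), (array([374.2, 249.2]), 0.75)]
pad w []
pad s [(array([283.5, 237.8]), 0.37)]
pad t []
```

View pics/w2.png

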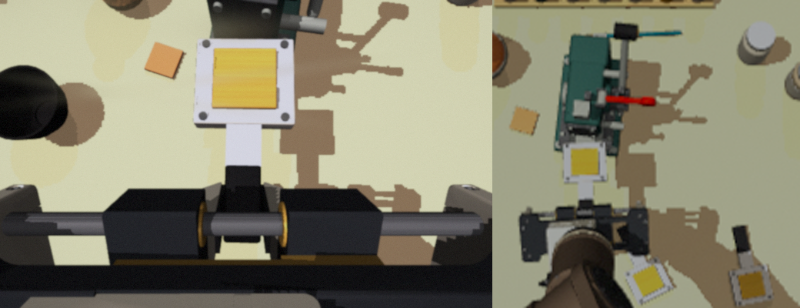

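The mould is held straight, with its brass plate at wrist px about (319,102) in full-frame terms, and it hides the slot. I'll shift sideways to see the slot past it.

Emit:
carry_out(claw=[1, 1, 1, 1, 1, 1], delta_pos=[[0, 3.3, 0], [0, 3.3, 0], [0, 3.3, 0], [0, 3.3, 0], [0, 0, 0], [0, 0, 0]], angular=[[0, 0, 0], [0, 0, 0], [0, 0, 0], [0, 0, 0], [0, 0, 0], [0, 0, 0]])

```text
clock: 11.7
position: [0.4424, -0.0584, 0.1769]
ee_rot: [-3.052, -0.069, -0.636]
force: [0.4, 0.8, -2.9]
width: 0.253
gripper_force: 49.9
```

Run:
```python
from h import *
import pickle
np.set_printoptions(precision=4,suppress=True)
o=arm.observe();print(o["clock"],o["position"])
w=arm.get_image("wrist");t=arm.get_image("top");s=arm.get_image("side")
pickle.dump((w,t,s,o),open("v1.pkl","wb"))
a=cv2.resize(w["frame"][0:230,0:320],(640,460),interpolation=cv2.INTER_CUBIC)
cv2.imwrite("pics/w3.png",a[:,:,::-1])
for n in ["slot_home","slot_mouth","catch_hinge","catch_tab","lever_hub","lever_handle","pad"]:
    for k,im in (("w",w),):
        ds=arm.place_of(n,im)[:2];print(n,k,[(px(d["centre"]).round(1),round(d["conf"],2)) for d in ds])
```

```text
11.7 [ 0.4424 -0.0584  0.1769]
slot_home w [(array([185.2,  89.8]), 0.69), (array([319.9, 114.4]), 0.44)]
slot_mouth w [(array([177., 128.]), 0.79), (array([561.7,  44.2]), 0.39)]
catch_hinge w [(array([169.6,  65.6]), 0.61), (array([94. , 83.3]), 0.3)]
catch_tab w []
lever_hub w []
lever_handle w []
pad w [(array([169.6,  68.2]), 0.85)]
```

View pics/w3.png

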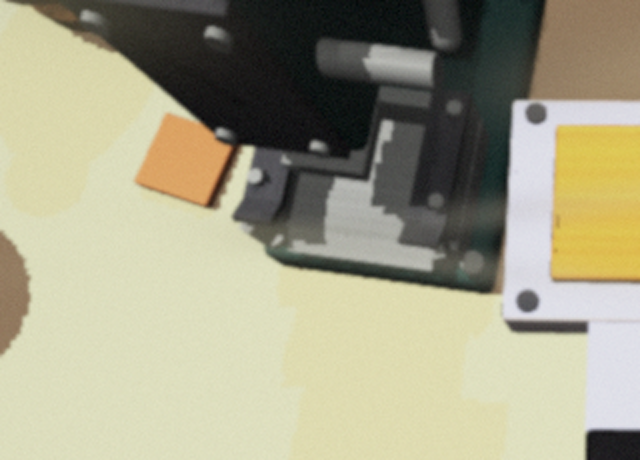

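The press is at upper left. The slot mouth's front edge runs from about (275,240) to (440,268) in the crop, which is (137,120) to (220,134) in the picture. The right front base corner is near (495,290). I'll enlarge it for exact features.

Run:
```python
from h import *
import pickle
w,t,s,o=pickle.load(open("v1.pkl","rb"))
def enh(im,x0,y0,x1,y1,f):
    a=im["frame"][y0:y1,x0:x1].astype(float); a=255*(a/255)**.5
    a=cv2.resize(a.clip(0,255).astype(np.uint8),None,fx=f,fy=f,interpolation=cv2.INTER_CUBIC)
    for x in range((x0+9)//10*10,x1,10):
        cv2.line(a,(int((x-x0+.5)*f),0),(int((x-x0+.5)*f),6),(255,0,0)); cv2.putText(a,str(x),(int((x-x0)*f)-10,16),0,.33,(255,0,0))
    for y in range((y0+9)//10*10,y1,10):
        cv2.line(a,(0,int((y-y0+.5)*f)),(6,int((y-y0+.5)*f)),(255,0,0)); cv2.putText(a,str(y),(8,int((y-y0)*f)+6),0,.33,(255,0,0))
    return a
a=enh(w,110,50,260,155,5.3)[:600,:460*1+340]
cv2.imwrite("pics/e1.png",a[:,:,::-1])
b=enh(t,260,118,330,206,6.8)
c=enh(s,235,160,310,272,5.3)
H=598;bb=np.full((H,800,3),0,np.uint8);b=b[:H,:400];c=c[:H,:399]
bb[:b.shape[0],:b.shape[1]]=b;bb[:c.shape[0],401:401+c.shape[1]]=c
cv2.imwrite("pics/e2.png",bb[:,:,::-1])
```

```text
(no output)
```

View pics/e1.png

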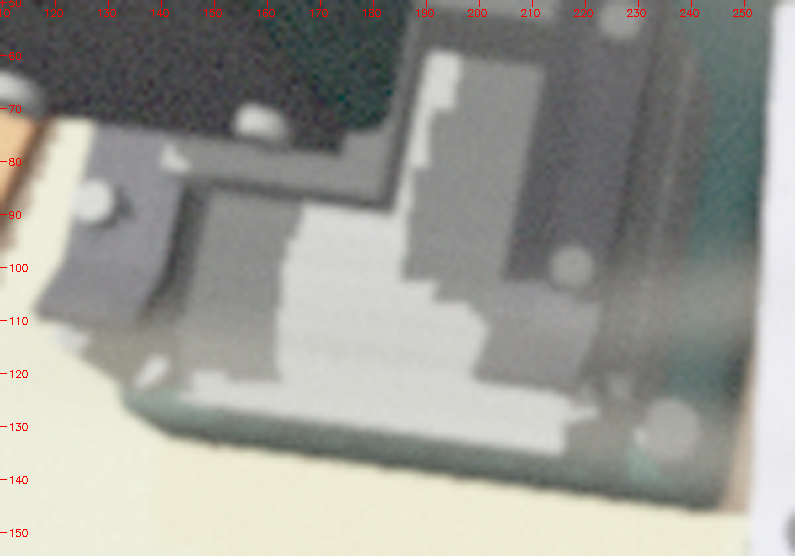

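View pics/e2.png

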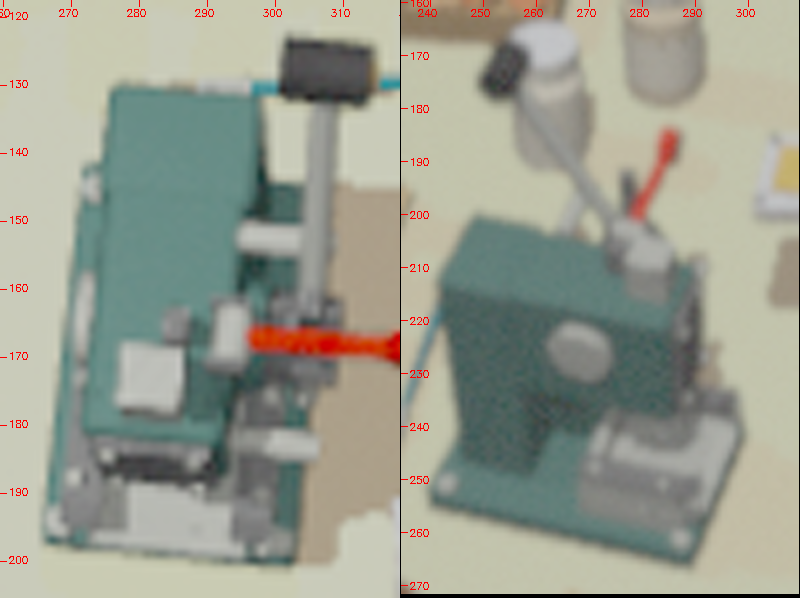

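```bash
cat > fit.py <<'E'
from h import *
import pickle
from scipy.optimize import least_squares
np.set_printoptions(precision=4,suppress=True)
w,t,s,o=pickle.load(open("v1.pkl","rb"))
F=[(t,(0,0,.225),(282,173)),(t,(-.04,.06,.022),(266.7,197.3)),(t,(-.04,-.06,.022),(303,200)),(t,(.145,-.06,.022),(304.3,145)),(t,(.145,.06,.022),(272,141.5)),
(s,(-.04,.06,0),(289.5,266)),(s,(.145,.06,.022),(241.5,251)),(s,(-.04,-.06,.022),(299,239.5)),(s,(0,0,.225),(281,206)),
(w,(-.04,-.06,0),(246,146)),(w,(-.04,.06,0),(140,132))]
def W(q,P): c,n=np.cos(q[2]),np.sin(q[2]);return np.array([q[0]+c*P[0]-n*P[1],q[1]+n*P[0]+c*P[1],P[2]])
def res(q,use): return np.concatenate([(proj(im,W(q,P))-p) for im,P,p in use])
if __name__=="__main__":
    for nm,use in (("all",F),("top",F[:5]),("side",F[5:9]),("top+w",F[:5]+F[9:])):
        r=least_squares(res,[.59,.086,-.05],args=(use,),loss="soft_l1");print(nm,r.x);print(res(r.x,use).reshape(-1,2).round(1).tolist())
        if nm=="all":q=r.x
    # other points
    def inp(X): c,n=np.cos(q[2]),np.sin(q[2]);d=X-[q[0],q[1],0];return np.array([c*d[0]+n*d[1],-n*d[0]+c*d[1],d[2]])
    for n,a,b in (("handle",(308,128.2),(254,173)),("tab",(319.5,169),(285.5,187)),("hinge?",(293.5,167),(279,203))):
        X,e=tri([ray(t,a),ray(s,b)]);print(n,X,inp(X),np.array(e))
    for n,p,z in (("strip R inner front",(204.5,102),.057),("strip R inner back",(212,63),.057),("strip L inner",(143,100),.057),("floor R front",(215,135),.04),("strip L outer front",(118,108),.057),("rail Rin?",(222,108),.04)):
        print(n,inp(onz(w,p,z)))
    np.save("q.npy",q)
E
python3 fit.py
```

```text
all [ 0.5976  0.0788 -0.0942]
[[-0.1, 0.0], [-1.3, 0.2], [0.3, 0.9], [4.3, -0.7], [-0.6, -0.6], [-0.2, 2.5], [-3.6, 1.6], [0.5, -0.9], [0.1, 1.3], [1.0, 0.4], [-0.1, -0.2]]
top [ 0.5976  0.0785 -0.0807]
[[-0.0, 0.0], [-1.0, 0.5], [0.6, 0.7], [3.8, -1.0], [-1.1, -0.4]]
side [ 0.5982  0.0726 -0.0983]
[[-0.1, 1.1], [-3.2, 0.1], [0.8, -2.2], [0.4, -0.1]]
top+w [ 0.5977  0.0793 -0.0896]
[[-0.3, 0.0], [-1.4, 0.3], [0.2, 0.8], [4.0, -0.8], [-0.9, -0.5], [0.8, 0.1], [-0.4, -0.0]]
handle [0.7013 0.0077 0.2914] [ 0.1099 -0.061   0.2914] [0.0005 0.0005]
tab [ 0.6084 -0.0234  0.2192] [ 0.0204 -0.1008  0.2192] [0.0015 0.0015]
hinge? [0.6149 0.0477 0.2119] [ 0.0202 -0.0294  0.2119] [0.0024 0.0024]
strip R inner front [-0.0193 -0.0286  0.057 ]
strip R inner back [ 0.0199 -0.0284  0.057 ]
strip L inner [-0.0253  0.029   0.057 ]
floor R front [-0.0443 -0.0379  0.04  ]
strip L outer front [-0.0362  0.0506  0.057 ]
rail Rin? [-0.0162 -0.0397  0.04  ]
```

```bash
cat > ins.py <<'E'
from fit import *
import sys
def state():
    w=arm.get_image("wrist");o=arm.observe();z=o["position"][2]-.0085
    m=max(mould_w(w,z),key=lambda m:m[0])
    return w,o,m,z
def run(px_,pz,zoff=0):
    q=np.load("q.npy")
    w,o,m,z=state();Rc=R.from_rotvec(o["ee_rot"])
    u=np.array([np.cos(m[6]),np.sin(m[6])]);mid=.5*(m[3]+m[4])[:2];O=mid+u*.0425
    c,n=np.cos(q[2]),np.sin(q[2]);d=O-q[:2]
    print("clock",o["clock"],"tcp",o["position"],"F",o["force"],"tilt",Rc.as_matrix()[2],"j",o["joints"].round(2))
    print("mould yaw",m[6],"len",m[5],"in press xy",c*d[0]+n*d[1],-n*d[0]+c*d[1],"z",z,"dyaw",q[2]-m[6])
    dz=q[2]-m[6];Rz=R.from_euler("z",dz);rel=np.r_[O-o["position"][:2],0]
    tgtO=W(q,(px_,0,0))[:2];tgt=np.r_[tgtO,0]-Rz.apply(rel);tgt[2]=pz+.0085
    print("1) rot tool",Rc.inv().apply([0,0,dz]))
    R2=Rz*Rc;print("2) shift tool cm xy-part",R2.inv().apply(np.r_[(tgt-o["position"])[:2],0])*100,"z-part",R2.inv().apply([0,0,tgt[2]-o["position"][2]])*100,"world",tgt-o["position"])
    print("per cm along press x",R2.inv().apply([c,n,0]),"y",R2.inv().apply([-n,c,0]),"z",R2.inv().apply([0,0,1]))
if __name__=="__main__": run(float(sys.argv[1]),float(sys.argv[2]))
E
sed -i 's/(t,(.145,-.06,.022),(304.3,145)),//;s/,(s,(.145,.06,.022),(241.5,251))//;s/(s,(.145,.06,.022),(241.5,251)),//;s/F\[:5\]/F[:4]/g;s/F\[5:9\]/F[4:7]/;s/F\[9:\]/F[7:]/' fit.py; python3 fit.py | grep -v '^\[\['; python3 ins.py -0.105 0.06
```

```text
all [ 0.5978  0.0788 -0.0939]
top [ 0.5981  0.0776 -0.0909]
side [ 0.5994  0.0734 -0.0849]
top+w [ 0.5978  0.079  -0.0942]
handle [0.7013 0.0077 0.2914] [ 0.1097 -0.0611  0.2914] [0.0005 0.0005]
tab [ 0.6084 -0.0234  0.2192] [ 0.0202 -0.1008  0.2192] [0.0015 0.0015]
hinge? [0.6149 0.0477 0.2119] [ 0.0199 -0.0294  0.2119] [0.0024 0.0024]
strip R inner front [-0.0196 -0.0286  0.057 ]
strip R inner back [ 0.0197 -0.0284  0.057 ]
strip L inner [-0.0255  0.029   0.057 ]
floor R front [-0.0445 -0.0379  0.04  ]
strip L outer front [-0.0364  0.0506  0.057 ]
rail Rin? [-0.0164 -0.0397  0.04  ]
clock 12.25 tcp [ 0.4425 -0.0574  0.177 ] F [ 0.3576  1.3309 -2.9011] tilt [ 0.4004 -0.0136 -0.9163] j [ 0.55  0.05 -0.5   2.35 -0.1   0.35 -1.38]
mould yaw 0.03315216859210965 len 0.08376959686596323 in press xy -0.06306290446225647 -0.14043020110820167 z 0.16853198807671443 dyaw -0.12702777287002248
1) rot tool [-0.0509  0.0017  0.1164]
2) shift tool cm xy-part [ -3.7318 -15.1213  -1.407 ] z-part [-4.3453  0.1471  9.9443] world [-0.0282  0.1538 -0.1085]
per cm along press x [0.9163 0.018  0.4001] y [ 0.011  -0.9997  0.0196] z [ 0.4004 -0.0136 -0.9163]
```

Emit:
carry_out(claw=[1, 1, 1, 1, 1, 1, 1, 1, 1, 1, 1, 1, 1], delta_pos=[[0, 0, 0], [-0.75, -3.02, -0.28], [-0.75, -3.02, -0.28], [-0.75, -3.02, -0.28], [-0.75, -3.02, -0.28], [-0.75, -3.02, -0.28], [0, 0, 0], [-1.1, 0.04, 2.5], [-1.1, 0.04, 2.5], [-1.1, 0.04, 2.5], [-1.1, 0.04, 2.5], [0, 0, 0], [0, 0, 0]], angular=[[-0.05, 0.002, 0.116], [0, 0, 0], [0, 0, 0], [0, 0, 0], [0, 0, 0], [0, 0, 0], [0, 0, 0], [0, 0, 0], [0, 0, 0], [0, 0, 0], [0, 0, 0], [0, 0, 0], [0, 0, 0]])

```text
clock: 13.6
position: [0.4084, 0.0888, 0.1347]
ee_rot: [-3.07, 0.041, -0.618]
force: [-0.4, -0.6, -3.0]
width: 0.254
gripper_force: 49.9
```

```bash
python3 ins.py -0.075 0.0415
python3 - <<'E'
from h import *
import pickle
w=arm.get_image("wrist");pickle.dump(w,open("w4.pkl","wb"))
a=w["frame"][0:280,160:480].astype(float);a=255*(a/255)**.5
a=cv2.resize(a.astype(np.uint8),None,fx=2.1,fy=2.1,interpolation=cv2.INTER_CUBIC)
cv2.imwrite("pics/w4.png",a[:,:,::-1])
E
```

```text
clock 13.65 tcp [0.4086 0.0885 0.1349] F [-0.0512  0.6999 -2.3536] tilt [ 0.3872 -0.0151 -0.9219] j [-0.43  0.06 -0.09  2.48  0.67  0.31 -2.72]
mould yaw -0.041537087578388324 len 0.0831419434520036 in press xy -0.11028686371353222 -0.0044409486482205355 z 0.12641121112609252 dyaw -0.052338516699524495
1) rot tool [-0.0203  0.0008  0.0482]
2) shift tool cm xy-part [ 3.2538 -0.7989  1.3799] z-part [-3.2881  0.1285  7.8276] world [ 0.0359  0.0052 -0.0849]
per cm along press x [0.9219 0.0167 0.387 ] y [ 0.0095 -0.9997  0.0204] z [ 0.3872 -0.0151 -0.9219]
```

View pics/w4.png

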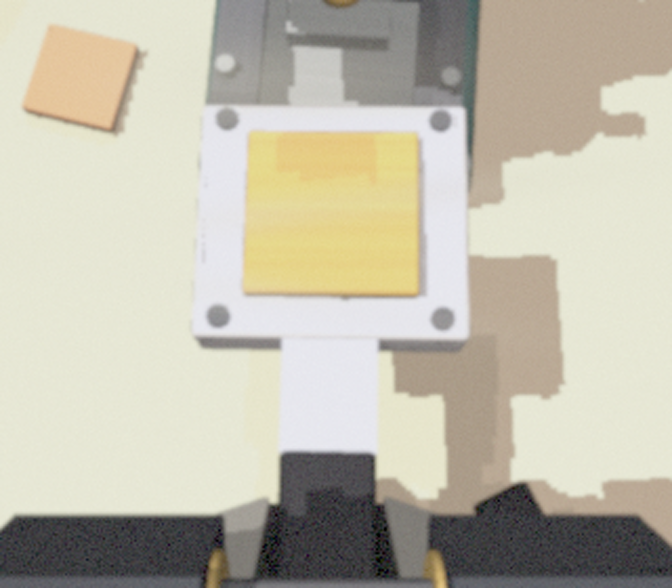

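The mould is held straight, brass at crop (333,213), with the slot behind it at crop (340,60). But joint 7 is at its limit with this tilt, so the arm stopped at z = 0.135. I'll turn the tool towards radial, set the mould on the free bench in front of the press, and regrasp with less tilt.

Emit:
carry_out(claw=[1, 1, 1, 1, 1, 1], delta_pos=[[0, 0, 0], [0, 0, 0], [0, 0, 0], [0, -1, 0], [0, -1, 0], [0, 0, 0]], angular=[[0.04, 0, -0.092], [0.04, 0, -0.092], [0.04, 0, -0.092], [0, 0, 0], [0, 0, 0], [0, 0, 0]])

```text
clock: 14.35
position: [0.4035, 0.1079, 0.1346]
ee_rot: [-3.01, -0.296, -0.601]
force: [0.2, 0.2, -1.9]
width: 0.25
gripper_force: 49.9
```

Run:
```python
from h import *
np.set_printoptions(precision=4,suppress=True)
o=arm.observe();print(o["clock"],o["joints"],o["position"]);Rc=R.from_rotvec(o["ee_rot"]).as_matrix();print(Rc)
t=arm.get_image("top")
for d in arm.trace("mould",t):
    m=d["region"];ys,xs=np.nonzero(m);print(d["conf"],[onz(t,p,.01)[:2].round(3) for p in [(xs.min(),ys[xs.argmin()]),(xs.max(),ys[xs.argmax()]),(xs[ys.argmin()],ys.min()),(xs[ys.argmax()],ys.max())]])
```

```text
14.35 [-0.3264  0.058  -0.1436  2.482   0.416   0.2336 -2.2301] [0.4035 0.1079 0.1346]
[[ 0.9056  0.1987  0.3747]
 [ 0.1762 -0.9799  0.0939]
 [ 0.3859 -0.019  -0.9224]]
0.89 [array([ 0.335, -0.178]), array([ 0.307, -0.255]), array([ 0.426, -0.199]), array([ 0.283, -0.192])]
0.83 [array([0.427, 0.009]), array([ 0.324, -0.072]), array([0.427, 0.009]), array([ 0.288, -0.013])]
0.76 [array([0.525, 0.173]), array([0.496, 0.094]), array([0.541, 0.11 ]), array([0.421, 0.128])]
0.74 [array([0.587, 0.5  ]), array([0.587, 0.446]), array([0.597, 0.475]), array([0.549, 0.467])]
```

Emit:
carry_out(claw=[1, 1, 1, 1, 1, 1, 1, 1, 1, 1, 1, 1, 1, 1, 1], delta_pos=[[-0.68, 3.77, -0.36], [-0.68, 3.77, -0.36], [-0.68, 3.77, -0.36], [-0.68, 3.77, -0.36], [-0.68, 3.77, -0.36], [-0.68, 3.77, -0.36], [-0.68, 3.77, -0.36], [-0.68, 3.77, -0.36], [0, 0, 0], [0, 0, 0], [3.07, 0, 1.29], [3.07, 0, 1.29], [3.07, 0, 1.29], [0, 0, 0], [0, 0, 0]], angular=[[0, 0, 0], [0, 0, 0], [0, 0, 0], [0, 0, 0], [0, 0, 0], [0, 0, 0], [0, 0, 0], [0, 0, 0], [-0.037, 0.002, 0.088], [-0.037, 0.002, 0.088], [0, 0, 0], [0, 0, 0], [0, 0, 0], [0, 0, 0], [0, 0, 0]])

```text
clock: 15.95
position: [0.5021, -0.1163, 0.1306]
ee_rot: [-3.067, -0.017, -0.591]
force: [-0.6, -0.4, -3.2]
width: 0.255
gripper_force: 49.9
```

```bash
cat > st.py <<'E'
from h import *
np.set_printoptions(precision=4,suppress=True)
o=arm.observe();print(o["clock"],o["joints"],o["position"],o["force"],o["width"]);Rc=R.from_rotvec(o["ee_rot"]).as_matrix();print(Rc)
E
python3 st.py
```

```text
15.95 [ 0.2026  0.224  -0.0176  2.2705 -0.3     0.2878 -1.101 ] [ 0.5021 -0.1163  0.1306] [-0.5781 -0.4486 -3.1658] 0.2545452318458965
[[ 0.9283  0.014   0.3717]
 [ 0.0073 -0.9998  0.0193]
 [ 0.3719 -0.0152 -0.9282]]
```

Emit:
carry_out(claw=[1, 1, 1, 1, 1, 1, 1, 1, 1, 1], delta_pos=[[1.4, 3, 0.5], [1.4, 3, 0.5], [0, 0, 0], [-0.88, 0.04, 2.19], [-0.88, 0.04, 2.19], [-0.88, 0.04, 2.19], [-0.88, 0.04, 2.19], [-0.8, 0.04, 2.0], [0, 0, 0], [0, 0, 0]], angular=[[0, 0, 0], [0, 0, 0], [0, 0, 0], [0, 0, 0], [0, 0, 0], [0, 0, 0], [0, 0, 0], [0, 0, 0], [0, 0, 0], [0, 0, 0]])

```text
clock: 16.95
position: [0.5329, -0.1729, 0.0382]
ee_rot: [-3.058, -0.018, -0.592]
force: [0.5, 0.1, -2.2]
width: 0.249
gripper_force: 49.9
```

```bash
python3 st.py
```

```text
16.95 [ 0.3906  0.4714 -0.1007  2.2308 -0.8452  0.1274 -0.426 ] [ 0.5329 -0.1729  0.0382] [ 0.5035  0.1191 -2.1855] 0.24897513192229487
[[ 0.9278  0.0163  0.3727]
 [ 0.0062 -0.9996  0.0284]
 [ 0.373  -0.024  -0.9275]]
```

Emit:
carry_out(claw=[1, 1, 1, 1, 1, 1, 1], delta_pos=[[1.85, 0, 0.75], [1.85, 0, 0.75], [0, 0, 0], [-0.48, 0.03, 1.2], [-0.48, 0.03, 1.2], [0, 0, 0], [0, 0, 0]], angular=[[0, 0, 0], [0, 0, 0], [0, 0, 0], [0, 0, 0], [0, 0, 0], [0, 0, 0], [0, 0, 0]])

```text
clock: 17.65
position: [0.5736, -0.1722, 0.0128]
ee_rot: [-3.058, -0.019, -0.593]
force: [0.5, 0.8, -1.2]
width: 0.25
gripper_force: 49.9
```

```bash
python3 st.py
```

```text
17.65 [ 0.3349  0.5555 -0.0666  2.1596 -0.9752  0.1178 -0.3197] [ 0.5736 -0.1722  0.0128] [ 0.5047  0.8357 -1.2259] 0.25027124945606216
[[ 0.9274  0.0168  0.3738]
 [ 0.0067 -0.9996  0.0283]
 [ 0.3741 -0.0237 -0.9271]]
```

Run:
```python
from h import *
o=arm.observe();Rc=R.from_rotvec(o["ee_rot"])
Rt=down(0.0067)*R.from_euler("y",.2)
print((Rc.inv()*Rt).as_rotvec().round(3), Rt.as_matrix().round(3)); print((Rt.inv().apply([0,0,-.63])).round(3))
```

```text
[-0.026 -0.183  0.003] [[ 0.98   0.007  0.199]
 [ 0.007 -1.     0.001]
 [ 0.199  0.    -0.98 ]]
[-0.125 -0.     0.617]
```

Emit:
carry_out(claw=[5, 5, 5, 5, 5, 5, 5, 5, 5, 1, 1, 1, 1, 1, 1], delta_pos=[[0, 0, 0], [0, 0, 0], [0, 0, 0], [0, 0, 0], [0, 0, 0], [0, 0, 0], [0, 0, 0], [-0.12, 0, 0.6], [0, 0, 0], [0, 0, 0], [0, 0, 0], [0, 0, 0], [0, 0, 0], [0, 0, 0], [0, 0, 0]], angular=[[0, 0, 0], [0, 0, 0], [0, 0, 0], [-0.013, -0.092, 0], [-0.013, -0.092, 0], [0, 0, 0], [0, 0, 0], [0, 0, 0], [0, 0, 0], [0, 0, 0], [0, 0, 0], [0, 0, 0], [0, 0, 0], [0, 0, 0], [0, 0, 0]])

```text
clock: 19.15
position: [0.5751, -0.1743, 0.0022]
ee_rot: [-3.098, -0.012, -0.418]
force: [-1.3, -2.6, 14.3]
width: 0.257
gripper_force: 54.3
```

```bash
python3 st.py
python3 - <<'E'
from h import *
o=arm.observe();w=arm.get_image("wrist")
for m in mould_w(w,0): print(m)
E
```

```text
19.15 [ 0.0445  0.5994  0.2909  2.0894 -0.8774  0.3252 -0.4789] [ 0.5751 -0.1743  0.0022] [-1.2978 -2.5782 14.3402] 0.25659559816881594
[[ 0.9642  0.0096  0.265 ]
 [ 0.0054 -0.9998  0.0166]
 [ 0.2651 -0.0146 -0.9641]]
(0.6, (313.0, 90.5), (314.4218444824219, 270.2020568847656), array([ 0.65419808, -0.17352498,  0.018     ]), array([ 0.56950654, -0.17499867,  0.014     ]), np.float64(0.08470435868138138), np.float64(0.017398903833854305))
```

Emit:
carry_out(claw=[1, 1, 1, 1, 1, 1, 1, 1, 1, 1, 1, 1, 1, 1, 1, 1, 1, 1, 1], delta_pos=[[0.3, 0, -1], [0.66, -0.04, -2.4], [0.66, -0.04, -2.4], [0.66, -0.04, -2.4], [-3.08, 0, -0.85], [-3.08, 0, -0.85], [-3.08, 0, -0.85], [-3.08, 0, -0.85], [-3.08, 0, -0.85], [0, -3.2, 0], [0, -3.2, 0], [0, -3.2, 0], [0, -3.2, 0], [0, -3.2, 0], [0, -3.2, 0], [0, -3.2, 0], [0, -3.2, 0], [0, 0, 0], [0, 0, 0]], angular=[[0, 0, 0], [0, 0, 0], [0, 0, 0], [0, 0, 0], [0, 0, 0], [0, 0, 0], [0, 0, 0], [0, 0, 0], [0, 0, 0], [0, 0, 0], [0, 0, 0], [0, 0, 0], [0, 0, 0], [0, 0, 0], [0, 0, 0], [0, 0, 0], [0, 0, 0], [0, 0, 0], [0, 0, 0]], force=50)

```text
clock: 21.15
position: [0.4104, 0.0827, 0.0902]
ee_rot: [-3.097, -0.023, -0.408]
force: [0.3, -1.1, -3.5]
width: 0.253
gripper_force: 49.9
```

```bash
sed -i 's/\.0085/.0025/g' ins.py; python3 ins.py -0.105 0.0415
```

```text
clock 21.2 tcp [0.4106 0.0816 0.0903] F [-0.4109 -0.1751 -4.1994] tilt [ 0.2588 -0.0159 -0.9658] j [-1.07  0.23  0.81  2.47 -0.44  0.27 -1.45]
mould yaw 0.02195720960399413 len 0.08434111580826373 in press xy -0.10822273780048038 -0.005034083305908425 z 0.08777271010416511 dyaw -0.11583281388190694
1) rot tool [-0.03    0.0018  0.1119]
2) shift tool cm xy-part [ 0.2366 -1.4185  0.0868] z-part [-1.1976  0.0737  4.469 ] world [ 0.0039  0.0139 -0.0463]
per cm along press x [ 0.9659 -0.008   0.259 ] y [-0.0118 -0.9998  0.0133] z [ 0.2588 -0.0159 -0.9658]
```

Emit:
carry_out(claw=[1, 1, 1, 1, 1, 1, 1], delta_pos=[[0, 0, 0], [0.24, -1.42, 0.09], [-0.4, 0.02, 1.49], [-0.4, 0.02, 1.49], [-0.4, 0.02, 1.49], [0, 0, 0], [0, 0, 0]], angular=[[-0.03, 0.002, 0.112], [0, 0, 0], [0, 0, 0], [0, 0, 0], [0, 0, 0], [0, 0, 0], [0, 0, 0]])

```text
clock: 21.95
position: [0.4158, 0.0958, 0.0446]
ee_rot: [-3.108, 0.162, -0.411]
force: [-0.5, 0.3, -2.5]
width: 0.257
gripper_force: 49.9
```

```bash
python3 ins.py -0.085 0.0415
```

```text
clock 22.0 tcp [0.416  0.0961 0.045 ] F [ 1.1677  0.2579 -2.7919] tilt [ 0.2602 -0.0161 -0.9654] j [-0.91  0.36  0.57  2.48 -0.64  0.13 -1.45]
mould yaw -0.0963337018593759 len 0.08401407204008224 in press xy -0.10365902060585883 -0.0011011970518389948 z 0.04249369768412167 dyaw 0.0024580975814630784
1) rot tool [ 0.0006 -0.     -0.0024]
2) shift tool cm xy-part [ 1.8004 -0.1015  0.487 ] z-part [-0.0259  0.0016  0.0959] world [ 0.0187 -0.0008 -0.001 ]
per cm along press x [ 0.9655 -0.0058  0.2604] y [-0.0098 -0.9999  0.0141] z [ 0.2602 -0.0161 -0.9654]
```

Emit:
carry_out(claw=[1, 1, 1, 1, 1, 1, 1, 1, 1], delta_pos=[[0.9, -0.05, 0.29], [0.87, -0.05, 0.29], [0, 0, 0], [0.4, 0, 0.1], [0.4, 0, 0.1], [0.4, 0, 0.1], [0.4, 0, 0.1], [0.4, 0, 0.1], [0, 0, 0]], angular=[[0, 0, 0], [0, 0, 0], [0, 0, 0], [0, 0, 0], [0, 0, 0], [0, 0, 0], [0, 0, 0], [0, 0, 0], [0, 0, 0]])

```text
clock: 22.95
position: [0.4555, 0.0936, 0.0441]
ee_rot: [-3.108, 0.161, -0.414]
force: [0.9, -0.9, -3.3]
width: 0.255
gripper_force: 49.9
```

```bash
python3 ins.py -0.0 0.0415
```

```text
clock 23.0 tcp [0.455  0.0936 0.044 ] F [-0.2313  0.0671 -2.8702] tilt [ 0.2602 -0.0159 -0.9654] j [-0.84  0.4   0.55  2.4  -0.63  0.18 -1.42]
mould yaw -0.09580735583485243 len 0.08428097459690469 in press xy -0.06387971779650478 0.0004879814923199211 z 0.041509591879818605 dyaw 0.0019317515569396149
1) rot tool [ 0.0005 -0.     -0.0019]
2) shift tool cm xy-part [6.1681 0.0264 1.6619] z-part [-0.0002  0.      0.0009] world [ 0.0635 -0.0066 -0.    ]
per cm along press x [ 0.9655 -0.0059  0.2603] y [-0.0099 -0.9999  0.0138] z [ 0.2602 -0.0159 -0.9654]
```

Emit:
carry_out(claw=[1, 1, 1, 1, 1, 1, 1, 1, 1], delta_pos=[[0.48, 0, 0.13], [0.48, 0, 0.13], [0.48, 0, 0.13], [0.48, 0, 0.13], [0.48, 0, 0.13], [0.48, 0, 0.13], [0.48, 0, 0.13], [0.48, 0, 0.13], [0, 0, 0]], angular=[[0, 0, 0], [0, 0, 0], [0, 0, 0], [0, 0, 0], [0, 0, 0], [0, 0, 0], [0, 0, 0], [0, 0, 0], [0, 0, 0]])

```text
clock: 23.95
position: [0.4952, 0.0895, 0.0441]
ee_rot: [-3.108, 0.161, -0.414]
force: [-0.2, -0.4, -2.8]
width: 0.251
gripper_force: 49.9
```

Emit:
carry_out(claw=[1, 1, 1, 1, 1, 1, 1, 1], delta_pos=[[0.48, 0, 0.13], [0.48, 0, 0.13], [0.48, 0, 0.13], [0.3, 0, 0.08], [0.3, 0, 0.08], [0.2, 0, 0.055], [0, 0, 0], [0, 0, 0]], angular=[[0, 0, 0], [0, 0, 0], [0, 0, 0], [0, 0, 0], [0, 0, 0], [0, 0, 0], [0, 0, 0], [0, 0, 0]])

```text
clock: 24.75
position: [0.5162, 0.0874, 0.0435]
ee_rot: [-3.108, 0.16, -0.409]
force: [-5.8, 1.0, -0.9]
width: 0.253
gripper_force: 49.9
```

```bash
python3 ins.py -0.0 0.0415
```

```text
clock 24.8 tcp [0.5162 0.0875 0.0435] F [-5.3077  1.7009 -2.274 ] tilt [ 0.2581 -0.0159 -0.966 ] j [-0.74  0.47  0.53  2.27 -0.62  0.26 -1.38]
mould yaw -0.1807257253037571 len 0.050369626736496524 in press xy -0.0018741890385733265 -0.0016062213332928236 z 0.040972888125091714 dyaw 0.08685012102584429
1) rot tool [ 0.0224 -0.0014 -0.0839]
2) shift tool cm xy-part [0.1492 0.5498 0.0308] z-part [ 0.0136 -0.0008 -0.0509] world [ 0.0014 -0.0055  0.0005]
per cm along press x [0.9634 0.0796 0.2561] y [ 0.0729 -0.9967  0.0358] z [ 0.2581 -0.0159 -0.966 ]
```

Emit:
carry_out(claw=[1, 1, 1, 1, 1], delta_pos=[[0.2, 0, 0.05], [0.2, 0, 0.05], [0.2, 0, 0.05], [0, 0, 0], [0, 0, 0]], angular=[[0, 0, 0], [0, 0, 0], [0, 0, 0], [0, 0, 0], [0, 0, 0]])

```text
clock: 25.35
position: [0.5165, 0.0878, 0.0418]
ee_rot: [-3.109, 0.157, -0.393]
force: [-23.3, 4.7, 10.8]
width: 0.257
gripper_force: 50.0
```

```bash
python3 st.py
```

```text
25.35 [-0.7376  0.4726  0.5313  2.2606 -0.6153  0.2699 -1.3766] [0.5165 0.0878 0.0418] [-23.2577   4.682   10.797 ] 0.2571116230971777
[[ 0.9635 -0.0989  0.2487]
 [-0.0999 -0.995  -0.0088]
 [ 0.2483 -0.0163 -0.9685]]
```

Emit:
carry_out(claw=[1, 5, 5, 5, 5, 5, 5, 5, 5, 5, 5, 5], delta_pos=[[-0.3, 0, -0.08], [0, 0, 0], [0, 0, 0], [0, 0, 0], [0, 0, -1], [0, 0, -2], [0, 0, -3], [0, 0, -3], [0, 0, -3], [-1, 0, -2], [0, 0, 0], [0, 0, 0]], angular=[[0, 0, 0], [0, 0, 0], [0, 0, 0], [0, 0, 0], [0, 0, 0], [0, 0, 0], [0, 0, 0], [0, 0, 0], [0, 0, 0], [0, 0, 0], [0, 0, 0], [0, 0, 0]])

```text
clock: 26.55
position: [0.4749, 0.0907, 0.1769]
ee_rot: [-3.106, 0.158, -0.414]
force: [0.2, 0.3, -0.2]
width: 0.547
gripper_force: 0.0
```

```bash
python3 st.py
python3 - <<'E'
from fit import *
q=np.load("q.npy")
w=arm.get_image("wrist");pickle.dump(w,open("w5.pkl","wb"))
c,n=np.cos(q[2]),np.sin(q[2])
inp=lambda X:(c*(X[0]-q[0])+n*(X[1]-q[1]),-n*(X[0]-q[0])+c*(X[1]-q[1]))
f=w["frame"]
# expected pixels
for P in [(-.11,0,.054),(-.06,0,.054),(-.022,0,.058),(-.032,.035,.054),(-.032,-.035,.054),(-.04,-.06,.022),(-.04,.06,.022)]: print(P,proj(w,W(q,P)).round(1))
x=f[...,:3].astype(int).sum(2)
p=proj(w,W(q,(-.085,0,.054)));cx=int(p[0])
print([(r,x[r,cx-6:cx+7].mean().astype(int)) for r in range(int(p[1])-110,min(int(p[1])+60,400),2)])
for l in ("mould","mould_grip","slot_mouth"):
    for d in arm.place_of(l,w)[:2]:
        pp=px(d["centre"]);print(l,d["conf"],pp,inp(onz(w,pp,.04 if l!="mould_grip" else .047)))
a=f.astype(float);a=255*(a/255)**.5
cv2.imwrite("pics/w5.png",a[:,:,::-1].astype(np.uint8))
E
```

```text
26.55 [-1.3256  0.1815  1.1129  2.2438 -0.1715  0.5661 -1.7793] [0.4749 0.0907 0.1769] [ 0.1847  0.2884 -0.24  ] 0.5467021198860452
[[ 0.96   -0.0991  0.2617]
 [-0.1003 -0.9949 -0.0089]
 [ 0.2613 -0.0177 -0.9651]]
(-0.11, 0, 0.054) [316.8 216.5]
(-0.06, 0, 0.054) [316.6 159.7]
(-0.022, 0, 0.058) [316.3 115.3]
(-0.032, 0.035, 0.054) [276.7 128.2]
(-0.032, -0.035, 0.054) [356.3 127.5]
(-0.04, -0.06, 0.022) [378.6 142.6]
(-0.04, 0.06, 0.022) [255.6 143.5]
[(78, np.int64(58)), (80, np.int64(61)), (82, np.int64(56)), (84, np.int64(64)), (86, np.int64(71)), (88, np.int64(90)), (90, np.int64(114)), (92, np.int64(136)), (94, np.int64(162)), (96, np.int64(175)), (98, np.int64(178)), (100, np.int64(177)), (102, np.int64(184)), (104, np.int64(213)), (106, np.int64(184)), (108, np.int64(260)), (110, np.int64(326)), (112, np.int64(399)), (114, np.int64(467)), (116, np.int64(494)), (118, np.int64(408)), (120, np.int64(626)), (122, np.int64(694)), (124, np.int64(695)), (126, np.int64(695)), (128, np.int64(694)), (130, np.int64(676)), (132, np.int64(690)), (134, np.int64(693)), (136, np.int64(690)),
[... 793 characters left out ...]
(212, np.int64(98)), (214, np.int64(100)), (216, np.int64(100)), (218, np.int64(142)), (220, np.int64(535)), (222, np.int64(642)), (224, np.int64(641)), (226, np.int64(642)), (228, np.int64(642)), (230, np.int64(641)), (232, np.int64(643)), (234, np.int64(643)), (236, np.int64(641)), (238, np.int64(640)), (240, np.int64(642)), (242, np.int64(641)), (244, np.int64(639)), (246, np.int64(641))]
mould 0.97 [316.672 101.   ] (np.float64(-0.004376879881950222), np.float64(-0.00016627103111973364))
mould_grip 0.7 [316.032 185.68 ] (np.float64(-0.0825770654886297), np.float64(0.0006794023273988675))
slot_mouth 0.72 [315.52 145.52] (np.float64(-0.04528227426446809), np.float64(0.0010837253777825333))
```

View pics/w5.png

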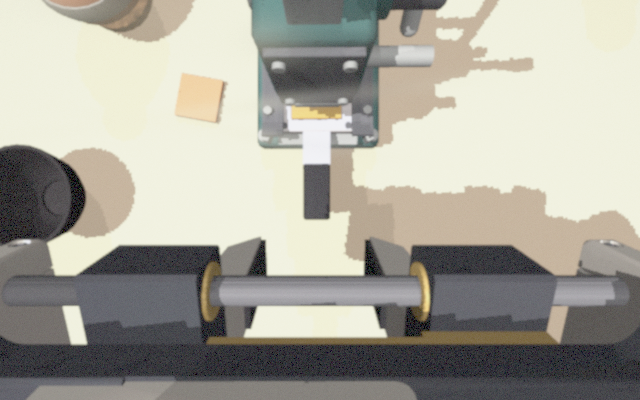

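The mould sits in the slot at (317,100–218). All of its edges are about 3 px nearer the robot than my model predicts, so I'll check whether the base plate's front edge is off by the same amount.

Run:
```python
from fit import *
q=np.load("q.npy");w=pickle.load(open("w5.pkl","rb"))
x=w["frame"].astype(int).sum(2)
for y in (.045,.03,-.03,-.045):
    p0=proj(w,W(q,(-.04,y,0)));p2=proj(w,W(q,(-.04,y,.022)));c=int(round(p0[0]))
    print(y,"pred z0",p0.round(1),"z22",p2.round(1),[(r,int(x[r,c-1:c+2].mean())) for r in range(126,156)])
```

```text
0.045 pred z0 [274.1 147. ] z22 [270.9 143.4] [(126, 262), (127, 266), (128, 275), (129, 279), (130, 282), (131, 290), (132, 301), (133, 304), (134, 293), (135, 273), (136, 288), (137, 304), (138, 335), (139, 342), (140, 335), (141, 329), (142, 320), (143, 296), (144, 269), (145, 238), (146, 204), (147, 205), (148, 340), (149, 535), (150, 623), (151, 641), (152, 639), (153, 639), (154, 641), (155, 639)]
0.03 pred z0 [288.4 146.9] z22 [286.2 143.3] [(126, 527), (127, 540), (128, 544), (129, 515), (130, 441), (131, 316), (132, 217), (133, 224), (134, 263), (135, 293), (136, 305), (137, 334), (138, 397), (139, 450), (140, 507), (141, 545), (142, 543), (143, 517), (144, 408), (145, 280), (146, 220), (147, 222), (148, 364), (149, 543), (150, 625), (151, 636), (152, 641), (153, 643), (154, 641), (155, 641)]
-0.03 pred z0 [346.  146.4] z22 [347.7 142.8] [(126, 375), (127, 445), (128, 573), (129, 641), (130, 590), (131, 422), (132, 260), (133, 334), (134, 472), (135, 539), (136, 552), (137, 552), (138, 552), (139, 559), (140, 560), (141, 564), (142, 560), (143, 528), (144, 381), (145, 214), (146, 153), (147, 174), (148, 252), (149, 315), (150, 348), (151, 350), (152, 353), (153, 343), (154, 348), (155, 333)]
-0.045 pred z0 [360.5 146.3] z22 [363.2 142.7] [(126, 217), (127, 207), (128, 214), (129, 214), (130, 212), (131, 210), (132, 217), (133, 208), (134, 175), (135, 142), (136, 130), (137, 121), (138, 121), (139, 120), (140, 125), (141, 122), (142, 120), (143, 112), (144, 114), (145, 127), (146, 131), (147, 213), (148, 415), (149, 571), (150, 621), (151, 634), (152, 634), (153, 634), (154, 632), (155, 633)]
```

The base front edge shows a similar shift, about 1.5 px. The contact was also rigid: going from 6 N to 23 N moved it only 0.3 mm. So the mould is home against the stop. Next is the catch: I'll grip the tab across its thickness (press x) with the tool leaning right, and swing it over.

```bash
cat > ct.py <<'E'
from fit import *
q=np.load("q.npy");Rp=R.from_euler("z",q[2])
def Rtool(a): return Rp*R.from_matrix(np.array([[0,1,0],[np.cos(a),0,np.sin(a)],[np.sin(a),0,-np.cos(a)]]))
def tab(th,x=.020): return W(q,(x,-.030-.075*np.cos(th),.205+.075*np.sin(th)))
def tcp(th,a,dep=.012): return tab(th)+dep*Rtool(a).as_matrix()[:,2]
if __name__=="__main__":
    o=arm.observe();Rc=R.from_rotvec(o["ee_rot"])
    S=np.array([.52,-.16,.36]);print("to safe, cur tool cm",Rc.inv().apply(S-o["position"])*100)
    Rt=Rtool(.6);v=(Rc.inv()*Rt).as_rotvec();print("rot",v,np.linalg.norm(v))
    P=tcp(.19,.6);pre=P-.09*Rt.as_matrix()[:,2]
    print("tab",tab(.19),"tcp",P,"pre",pre,"safe->pre tool cm",Rt.inv().apply(pre-S)*100)
E
python3 ct.py
```

```text
to safe, cur tool cm [ 11.6984  23.9825 -16.2649]
rot [ 0.6526  0.2519 -1.4452] 1.6056306588445906
tab [ 0.608  -0.0262  0.2192] tcp [ 0.6086 -0.0195  0.2093] pre [ 0.6039 -0.0701  0.2835] safe->pre tool cm [ 3.7203  7.5086 11.8092]
```

Emit:
carry_out(claw=[4, 4, 4, 4, 4, 4, 4, 4, 4, 4, 4, 4, 4, 4, 4, 4, 4, 4, 4, 4], delta_pos=[[1.46, 3, -2.03], [1.46, 3, -2.03], [1.46, 3, -2.03], [1.46, 3, -2.03], [1.46, 3, -2.03], [1.46, 3, -2.03], [1.46, 3, -2.03], [1.46, 3, -2.03], [0, 0, 0], [0, 0, 0], [0, 0, 0], [0, 0, 0], [0, 0, 0], [0, 0, 0], [0, 0, 0], [0, 0, 0], [0, 0, 0], [0, 0, 0], [0, 0, 0], [0, 0, 0]], angular=[[0, 0, 0], [0, 0, 0], [0, 0, 0], [0, 0, 0], [0, 0, 0], [0, 0, 0], [0, 0, 0], [0, 0, 0], [0.054, 0.021, -0.12], [0.054, 0.021, -0.12], [0.054, 0.021, -0.12], [0.054, 0.021, -0.12], [0.054, 0.021, -0.12], [0.054, 0.021, -0.12], [0.054, 0.021, -0.12], [0.054, 0.021, -0.12], [0.054, 0.021, -0.12], [0.054, 0.021, -0.12], [0.054, 0.021, -0.12], [0.054, 0.021, -0.12]])

```text
clock: 28.75
position: [0.5194, -0.161, 0.3584]
ee_rot: [-2.013, -1.765, -0.611]
force: [1.1, 0.6, 0.3]
width: 0.436
gripper_force: 0.0
```

```bash
python3 st.py
cat > ct2.py <<'E'
from ct import *
import sys
# target: th, a, dep, back-off
th,a,dep,back=map(float,sys.argv[1:5])
o=arm.observe();Rc=R.from_rotvec(o["ee_rot"]);Rt=Rtool(a)
P=tcp(th,a,dep)-back*Rt.as_matrix()[:,2]
print("rot",(Rc.inv()*Rt).as_rotvec(),"shift in target tool",Rt.inv().apply(P-o["position"])*100,"in cur tool",Rc.inv().apply(P-o["position"])*100,"world",P-o["position"])
E
python3 ct2.py .19 .6 .012 .09
```

```text
28.75 [-0.0002  0.4566  0.8457  1.5395 -0.77    1.7295  0.7798] [ 0.5194 -0.161   0.3584] [1.0929 0.6353 0.3482] 0.4360104458305843
[[ 0.1107  0.9916  0.0663]
 [ 0.8201 -0.1288  0.5575]
 [ 0.5614 -0.0073 -0.8275]]
rot [ 0.0138  0.0038 -0.0333] shift in target tool [ 3.8929  7.5616 11.735 ] in cur tool [ 4.1846  7.2643 11.822 ] world [ 0.0845  0.0909 -0.0749]
```

Emit:
carry_out(claw=[4, 4, 4, 4, 4, 4, 4, 4, 4, 4], delta_pos=[[0, 0, 0], [1.3, 2.52, 0], [1.3, 2.52, 0], [1.3, 2.52, 0], [0, 0, 2.93], [0, 0, 2.93], [0, 0, 2.93], [0, 0, 2.93], [0, 0, 0], [0, 0, 0]], angular=[[0.014, 0.004, -0.033], [0, 0, 0], [0, 0, 0], [0, 0, 0], [0, 0, 0], [0, 0, 0], [0, 0, 0], [0, 0, 0], [0, 0, 0], [0, 0, 0]])

```text
clock: 29.75
position: [0.6042, -0.0698, 0.2844]
ee_rot: [-1.981, -1.796, -0.609]
force: [-0.2, -0.0, 0.9]
width: 0.433
gripper_force: 0.0
```

```bash
python3 st.py;python3 ct2.py .19 .6 .012 0
python3 - <<'E'
from ct import *
w=arm.get_image("wrist")
print("pred tab px",proj(w,tab(.19)))
hsv=cv2.cvtColor(w["frame"],cv2.COLOR_RGB2HSV)
r=((hsv[...,0]<6)|(hsv[...,0]>174))&(hsv[...,1]>170)&(hsv[...,2]>80)
n,l,s,c=cv2.connectedComponentsWithStats(r.astype(np.uint8));print([(s[i].tolist(),c[i].round(1)) for i in range(1,n) if s[i,4]>60])
i=1+s[1:,4].argmax();m=l==i
for col in range(s[i,0],s[i,0]+s[i,2],5): rr=np.nonzero(m[:,col])[0];print(col,rr.min() if len(rr) else 0,rr.max() if len(rr) else 0,end="; ")
for r0 in range(s[i,1],s[i,1]+s[i,3],5): rr=np.nonzero(m[r0])[0];print("r",r0,rr.min(),rr.max(),end="; ")
E
```

```text
29.75 [-0.1311  0.5622  0.7879  1.5671 -0.887   1.5761  0.7314] [ 0.6042 -0.0698  0.2844] [-0.17   -0.0097  0.8552] 0.43294987144352065
[[ 0.0812  0.9953  0.0535]
 [ 0.8223 -0.0972  0.5606]
 [ 0.5632 -0.0015 -0.8263]]
rot [ 0.0008  0.0018 -0.0037] shift in target tool [-0.0766 -0.0253  9.0573] in cur tool [-0.0608 -0.0319  9.0574] world [ 0.0045  0.0503 -0.0752]
pred tab px [315.6169 211.0627]
[([309, 138, 17, 95, 1288], array([316.8, 189. ]))]
309 202 227; 314 139 232; 319 138 232; 324 200 229; r 138 315 319; r 143 312 322; r 148 311 322; r 153 311 322; r 158 311 322; r 163 311 322; r 168 311 322; r 173 311 322; r 178 311 323; r 183 311 322; r 188 311 322; r 193 311 323; r 198 310 323; r 203 309 325; r 208 309 325; r 213 309 325; r 218 309 325; r 223 309 325; r 228 310 324;
```

Emit:
carry_out(claw=[4, 4, 4, 4, 4, 0.5, 0.5, 0.5, 0.5, 0.5, 0.5], delta_pos=[[-0.3, 0.1, 2.2], [0, 0, 2.5], [0, 0, 2.5], [0, 0, 1.85], [0, 0, 0], [0, 0, 0], [0, 0, 0], [0, 0, 0], [0, 0, 0], [0, 0, 0], [0, 0, 0]], angular=[[0, 0, 0], [0, 0, 0], [0, 0, 0], [0, 0, 0], [0, 0, 0], [0, 0, 0], [0, 0, 0], [0, 0, 0], [0, 0, 0], [0, 0, 0], [0, 0, 0]], force=10)

```text
clock: 30.9
position: [0.6102, -0.0212, 0.2088]
ee_rot: [-1.981, -1.798, -0.611]
force: [1.0, -3.0, 1.9]
width: 0.13
gripper_force: 10.0
```

```bash
python3 st.py
cat > arc.py <<'E'
from ct import *
import sys
th0,a0,dep,th1,a1,N=map(float,sys.argv[1:7]);N=int(N)
# rows along arc from th0 to th1, tool lean a0 to a1 (relative motion of the ideal path)
ths=np.linspace(th0,th1,N+1);as_=np.linspace(a0,a1,N+1)
for i in range(N):
    d=tcp(ths[i+1],as_[i+1],dep)-tcp(ths[i],as_[i],dep)
    print((Rtool(as_[i]).inv().apply(d)*100).round(2).tolist(),(Rtool(as_[i]).inv()*Rtool(as_[i+1])).as_rotvec().round(3).tolist())
E
python3 arc.py .15 .6 .012 2.3 .0 15
```

```text
30.9 [-0.1943  0.6098  0.7503  1.6929 -0.9552  1.4232  0.7885] [ 0.6102 -0.0212  0.2088] [ 1.0215 -2.9593  1.9208] 0.12990684772046074
[[ 0.0796  0.9953  0.0553]
 [ 0.8229 -0.0969  0.5598]
 [ 0.5625  0.0009 -0.8268]]
[0.74, -0.0, -0.73] [0.0, -0.04, -0.0]
[0.81, -0.0, -0.65] [-0.0, -0.04, 0.0]
[0.87, -0.0, -0.56] [-0.0, -0.04, 0.0]
[0.92, 0.0, -0.46] [0.0, -0.04, -0.0]
[0.97, 0.0, -0.35] [-0.0, -0.04, 0.0]
[1.0, 0.0, -0.25] [0.0, -0.04, 0.0]
[1.02, -0.0, -0.14] [0.0, -0.04, -0.0]
[1.03, 0.0, -0.03] [-0.0, -0.04, 0.0]
[1.02, 0.0, 0.08] [0.0, -0.04, 0.0]
[1.01, -0.0, 0.19] [0.0, -0.04, -0.0]
[0.98, 0.0, 0.3] [-0.0, -0.04, 0.0]
[0.95, -0.0, 0.4] [0.0, -0.04, -0.0]
[0.9, 0.0, 0.51] [0.0, -0.04, -0.0]
[0.84, -0.0, 0.6] [0.0, -0.04, 0.0]
[0.78, 0.0, 0.69] [0.0, -0.04, 0.0]
```

The fingers closed on 12 mm, so the tab is held. I'll swing it in an arc.

Emit:
carry_out(claw=[0.5, 0.5, 0.5, 0.5, 0.5, 0.5, 0.5], delta_pos=[[0.74, 0, -0.73], [0.81, 0, -0.65], [0.87, 0, -0.56], [0.92, 0, -0.46], [0.97, 0, -0.35], [1, 0, -0.25], [0, 0, 0]], angular=[[0, -0.04, 0], [0, -0.04, 0], [0, -0.04, 0], [0, -0.04, 0], [0, -0.04, 0], [0, -0.04, 0], [0, 0, 0]])

```text
clock: 31.6
position: [0.6135, 0.0127, 0.2609]
ee_rot: [-2.127, -1.938, -0.386]
force: [1.5, -0.9, 2.7]
width: 0.13
gripper_force: 10.0
```

```bash
cat > ang.py <<'E'
from ct import *
o=arm.observe();Rc=R.from_rotvec(o["ee_rot"]).as_matrix()
X=o["position"]-.012*Rc[:,2];c,n=np.cos(q[2]),np.sin(q[2]);d=X-[q[0],q[1],0]
p=np.array([c*d[0]+n*d[1],-n*d[0]+c*d[1],d[2]]);v=p-[0,-.03,.205]
print("tab in press",p,"theta",np.arctan2(v[2],-v[1]),"rad",np.hypot(v[1],v[2]),"F",o["force"],o["width"],o["clock"],"lean",np.arcsin(Rc[2,0]),o["joints"])
E
python3 ang.py
```

```text
tab in press [ 0.0218 -0.0685  0.2722] theta 1.049701957911608 rad 0.077432463960751 F [ 1.4864 -0.9306  2.699 ] 0.1295767106336449 31.6 lean 0.3571458840880064 [-0.4663  0.5047  0.8718  1.639  -0.7462  1.3489  0.5069]
```

Emit:
carry_out(claw=[0.5, 0.5, 0.5, 0.5, 0.5, 0.5, 0.5, 0.5, 0.5, 0.5], delta_pos=[[1.02, 0, -0.14], [1.03, 0, -0.03], [1.02, 0, 0.08], [1.01, 0, 0.19], [0.98, 0, 0.3], [0.95, 0, 0.4], [0.9, 0, 0.51], [0.84, 0, 0.6], [0.6, 0, 0.5], [0, 0, 0]], angular=[[0, -0.04, 0], [0, -0.04, 0], [0, -0.04, 0], [0, -0.04, 0], [0, -0.04, 0], [0, -0.04, 0], [0, -0.04, 0], [0, -0.04, 0], [0, -0.04, 0], [0, 0, 0]])

```text
clock: 32.6
position: [0.6218, 0.0979, 0.2521]
ee_rot: [2.319, 2.117, -0.002]
force: [4.5, 3.8, 3.5]
width: 0.129
gripper_force: 10.0
```

```bash
python3 ang.py
```

```text
tab in press [0.0221 0.0213 0.2641] theta 2.2860184022472305 rad 0.07823802038602151 F [4.4835 3.7805 3.492 ] 0.12905422870524946 32.6 lean -0.0024062453549099283 [-0.8568  0.5683  0.9982  1.5774 -0.4912  1.2679  0.1279]
```

Emit:
carry_out(claw=[0.5, 0.5, 0.5], delta_pos=[[0.3, 0, 0.25], [0.2, 0, 0.2], [0, 0, 0]], angular=[[0, 0, 0], [0, 0, 0], [0, 0, 0]])

```text
clock: 32.9
position: [0.6222, 0.1012, 0.2488]
ee_rot: [2.323, 2.114, 0.002]
force: [2.5, 4.6, 5.9]
width: 0.132
gripper_force: 10.0
```

```bash
python3 ang.py
```

```text
tab in press [0.0222 0.0246 0.2608] theta 2.3451150708918798 rad 0.0780359404336736 F [2.5045 4.5753 5.8869] 0.13154198478039106 32.9 lean 0.000766810303802057 [-0.8585  0.5716  0.9962  1.5809 -0.4976  1.2621  0.1247]
```

The catch is at about 2.3 rad, over at its stop. I'll release it, go up, and then move over the lever grip.

Emit:
carry_out(claw=[4, 4, 4, 4, 4, 4, 4, 4], delta_pos=[[0, 0, 0], [0, 0, 0], [0, 0, 0], [0, 0, -2], [0, 0, -3.5], [0, 0, -3.5], [0, 0, -2], [0, 0, 0]], angular=[[0, 0, 0], [0, 0, 0], [0, 0, 0], [0, 0, 0], [0, 0, 0], [0, 0, 0], [0, 0, 0], [0, 0, 0]])

```text
clock: 33.7
position: [0.6223, 0.0989, 0.361]
ee_rot: [2.324, 2.109, 0.003]
force: [1.1, -0.5, -0.2]
width: 0.435
gripper_force: 0.0
```

Run:
```python
from ct import *
t=arm.get_image("top");s=arm.get_image("side")
def red(im,x0,y0,x1,y1):
    h=cv2.cvtColor(im["frame"],cv2.COLOR_RGB2HSV);r=((h[...,0]<6)|(h[...,0]>174))&(h[...,1]>150)&(h[...,2]>60)
    m=np.zeros_like(r);m[y0:y1,x0:x1]=r[y0:y1,x0:x1];ys,xs=np.nonzero(m);return len(xs),(xs.min(),xs.max(),ys.min(),ys.max()) if len(xs) else None
print("red top",red(t,255,140,340,210),"side",red(s,240,160,310,230))
for th in (2.1,2.3): print(th,"tab px top",proj(t,tab(th)),"side",proj(s,tab(th)))
o=arm.observe();Rc=R.from_rotvec(o["ee_rot"])
print(o["position"],o["joints"],Rc.inv().apply(np.array([.7013,.0077,.36])-o["position"])*100,(Rc.inv()*Rtool(0)).as_rotvec())
for k,im in(("t",t),("s",s)):
    for d in arm.place_of("lever_handle",im)[:2]: print(k,px(d["centre"]),d["conf"])
```

```text
red top (39, (np.int64(282), np.int64(293), np.int64(161), np.int64(167))) side (31, (np.int64(270), np.int64(274), np.int64(196), np.int64(202)))
2.1 tab px top [278.6295 161.5687] side [273.5257 197.5099]
2.3 tab px top [274.2681 161.9598] side [272.3703 202.1735]
[0.6212 0.0996 0.3578] [-0.8675  0.5065  1.0445  1.3981 -0.4331  1.4815  0.0621] [-8.3785  8.8596 -0.2108] [-0.0007  0.0016 -0.0025]
t [166.976 197.   ] 0.49
t [309.184 127.08 ] 0.41
s [254.528 171.68 ] 0.49
```

Emit:
carry_out(claw=[5, 5, 5, 5, 5, 5], delta_pos=[[-2.1, 2.2, 0], [-2.1, 2.2, 0], [-2.1, 2.2, 0], [-2.1, 2.2, 0], [0, 0, 0], [0, 0, 0]], angular=[[0, 0, 0], [0, 0, 0], [0, 0, 0], [0, 0, 0], [0, 0, 0], [0, 0, 0]])

```text
clock: 34.5
position: [0.7007, 0.007, 0.3568]
ee_rot: [-2.327, -2.11, 0.005]
force: [-0.1, 0.8, 0.5]
width: 0.543
gripper_force: 0.0
```

Run:
```python
from ct import *
t=arm.get_image("top");s=arm.get_image("side");w=arm.get_image("wrist")
def redm(im,x0,y0,x1,y1):
    h=cv2.cvtColor(im["frame"],cv2.COLOR_RGB2HSV);r=((h[...,0]<6)|(h[...,0]>174))&(h[...,1]>150)&(h[...,2]>60)
    m=np.zeros_like(r);m[y0:y1,x0:x1]=r[y0:y1,x0:x1];ys,xs=np.nonzero(m);return list(zip(xs,ys))
for n,m in (("t",redm(t,255,140,340,210)),("s",redm(s,240,160,310,230)),("w",redm(w,0,0,640,400))):
    m=np.array(m);print(n,len(m),m.min(0) if len(m) else 0,m.max(0) if len(m) else 0)
for th in (2.1,2.2,2.3): print(th,*[proj(im,tab(th,.022)).round(1) for im in (t,s,w)])
print("hinge",*[proj(im,W(q,(.022,-.03,.205))).round(1) for im in (t,s,w)])
o=arm.observe();Rc=R.from_rotvec(o["ee_rot"]);H=np.array([.7013,.0077,.2914])
print(o["position"],o["joints"],Rc.inv().apply(H-o["position"])*100)
print("handle px pred",proj(w,H))
for l in("lever_handle","lever"):
  for d in arm.trace(l,w)[:2]:
    m=d["region"];ys,xs=np.nonzero(m);print(l,d["conf"],px(d["centre"]),m.sum(),xs.min(),xs.max(),ys.min(),ys.max())
for d in arm.place_of("lever_handle",w)[:2]: print(px(d["centre"]),d["conf"])
```

```text
t 0 0 0
s 30 [270 196] [274 202]
w 749 [181  56] [477 244]
2.1 [278.7 160.8] [272.9 197.4] [194.1 114.9]
2.2 [276.4 161. ] [272.3 199.7] [195.3 105.8]
2.3 [274.3 161.2] [271.8 202. ] [196.7  97.5]
hinge [293.9 167.7] [277.8 204.1] [222.5 155.7]
[0.7005 0.0092 0.3579] [-0.5786  0.6353  0.9821  1.1845 -0.5147  1.5699  0.2063] [-0.1341  0.1012  6.6486]
handle px pred [317.3229 216.5208]
lever_handle 0.9 [317.12 212.32] 1903 297 333 188 245
lever_handle 0.66 [368.832 155.48 ] 717 365 379 94 218
lever 0.71 [300.608 198.4  ] 3601 226 333 164 246
[316.096 214.2  ] 0.69
```

```bash
python3 - <<'E'
from ct import *
w=arm.get_image("wrist")
h=cv2.cvtColor(w["frame"],cv2.COLOR_RGB2HSV);r=((h[...,0]<6)|(h[...,0]>174))&(h[...,1]>150)&(h[...,2]>60)
n,l,s,c=cv2.connectedComponentsWithStats(r.astype(np.uint8));print([(s[i].tolist(),c[i].round(1)) for i in range(1,n) if s[i,4]>30])
# tab rim centre: topmost end of blob
for th in (2.1,2.2,2.3,2.4):
    far=W(q,(.022,-.03-.088*np.cos(th),.205+.088*np.sin(th)));print(th,proj(w,far).round(1))
E
cat > lev.py <<'E'
from fit import *
q=np.load("q.npy");Rp=R.from_euler("z",q[2])
# tool y=press x; lean b: fingers lean towards +x
def RL(b): return Rp*R.from_matrix(np.array([[0,np.cos(b),np.sin(b)],[1,0,0],[0,np.sin(b),-np.cos(b)]]))
def Hd(l,hx=.035): f=l-np.pi/6; return W(q,(hx-.15*np.sin(f),-.061,.16+.15*np.cos(f)))
def T(l,b,dep): return Hd(l)+dep*RL(b).as_matrix()[:,2]
if __name__=="__main__":
    import sys
    l0,b0,l1,b1,N,dep=map(float,sys.argv[1:7]);N=int(N)
    ls=np.linspace(l0,l1,N+1);bs=np.linspace(b0,b1,N+1)
    for i in range(N):
        d=T(ls[i+1],bs[i+1],dep)-T(ls[i],bs[i],dep)
        print(RL(bs[i]).inv().apply(d).dot(100).round(2).tolist(),(RL(bs[i]).inv()*RL(bs[i+1])).as_rotvec().round(3).tolist())
    print(T(l1,b1,dep))
E
python3 lev.py 0 0 1.57 .5 20 .009
```

```text
[([181, 89, 24, 33, 532], array([190.8, 102.8])), ([206, 136, 18, 22, 208], array([215.2, 146.4]))]
2.1 [187.5 105.3]
2.2 [189.   94.2]
2.3 [190.9  84.1]
2.4 [193.1  75.4]
[-0.0, -1.02, -0.55] [-0.025, -0.0, 0.0]
[0.0, -1.05, -0.49] [-0.025, 0.0, -0.0]
[-0.0, -1.07, -0.43] [-0.025, 0.0, -0.0]
[0.0, -1.09, -0.37] [-0.025, -0.0, 0.0]
[-0.0, -1.11, -0.31] [-0.025, 0.0, -0.0]
[0.0, -1.13, -0.25] [-0.025, 0.0, 0.0]
[-0.0, -1.14, -0.19] [-0.025, 0.0, 0.0]
[0.0, -1.15, -0.13] [-0.025, 0.0, -0.0]
[-0.0, -1.15, -0.07] [-0.025, -0.0, 0.0]
[-0.0, -1.15, -0.0] [-0.025, 0.0, -0.0]
[0.0, -1.15, 0.06] [-0.025, 0.0, 0.0]
[-0.0, -1.15, 0.12] [-0.025, 0.0, 0.0]
[0.0, -1.14, 0.18] [-0.025, 0.0, -0.0]
[0.0, -1.13, 0.25] [-0.025, -0.0, 0.0]
[-0.0, -1.11, 0.31] [-0.025, 0.0, -0.0]
[0.0, -1.1, 0.37] [-0.025, 0.0, 0.0]
[-0.0, -1.07, 0.43] [-0.025, 0.0, -0.0]
[-0.0, -1.05, 0.49] [-0.025, 0.0, 0.0]
[-0.0, -1.02, 0.54] [-0.025, -0.0, -0.0]
[0.0, -0.99, 0.6] [-0.025, 0.0, 0.0]
[0.502  0.0266 0.2272]
```

The handle shows at wrist px (315,216), as predicted. The catch reads about 2.25 rad. I'll go down and grip the lever's handle.

Emit:
carry_out(claw=[5, 5, 5, 5, 5, 1.5, 1.5, 1.5, 1.5, 1.5, 1.5], delta_pos=[[-0.1, 0.1, 2], [0, 0, 2], [0, 0, 2], [0, 0, 1.5], [0, 0, 0], [0, 0, 0], [0, 0, 0], [0, 0, 0], [0, 0, 0], [0, 0, 0], [0, 0, 0]], angular=[[0, 0, 0], [0, 0, 0], [0, 0, 0], [0, 0, 0], [0, 0, 0], [0, 0, 0], [0, 0, 0], [0, 0, 0], [0, 0, 0], [0, 0, 0], [0, 0, 0]], force=35)

```text
clock: 35.95
position: [0.7005, 0.0064, 0.2838]
ee_rot: [-2.325, -2.111, 0.004]
force: [-6.9, 1.4, 3.3]
width: 0.274
gripper_force: 35.0
```

```bash
python3 st.py
```

```text
35.95 [-0.5927  0.6682  0.9627  1.3217 -0.5383  1.4229  0.2451] [0.7005 0.0064 0.2838] [-6.9489  1.3718  3.2645] 0.27411330076811125
[[ 0.0965  0.9953 -0.0028]
 [ 0.9953 -0.0965 -0.001 ]
 [-0.0013 -0.0027 -1.    ]]
```

Emit:
carry_out(claw=[1.5, 1.5, 1.5, 1.5, 1.5, 1.5, 1.5], delta_pos=[[0, -1.02, -0.55], [0, -1.05, -0.49], [0, -1.07, -0.43], [0, -1.09, -0.37], [0, -1.11, -0.31], [0, -1.13, -0.25], [0, 0, 0]], angular=[[-0.025, 0, 0], [-0.025, 0, 0], [-0.025, 0, 0], [-0.025, 0, 0], [-0.025, 0, 0], [-0.025, 0, 0], [0, 0, 0]])

```text
clock: 36.65
position: [0.6354, 0.0131, 0.3038]
ee_rot: [2.24, 2.035, 0.153]
force: [2.1, -2.9, -3.2]
width: 0.273
gripper_force: 35.0
```

```bash
cat > la.py <<'E'
from lev import *
o=arm.observe();Rc=R.from_rotvec(o["ee_rot"]).as_matrix()
X=o["position"]-.009*Rc[:,2];c,n=np.cos(q[2]),np.sin(q[2]);d=X-[q[0],q[1],0]
p=np.array([c*d[0]+n*d[1],-n*d[0]+c*d[1],d[2]]);v=p-[.035,-.061,.16]
print("handle",p,"lever",np.pi/6+np.arctan2(-v[0],v[2]),"rad",np.hypot(v[0],v[2]),"F",o["force"],o["width"],o["clock"],"lean",np.arcsin(Rc[2,1]),o["joints"])
E
python3 la.py
```

```text
handle [ 0.0422 -0.0619  0.3127] lever 0.476392362621479 rad 0.15291391600709253 F [ 2.0601 -2.9473 -3.2405] 0.27345497304603544 36.65 lean 0.15053457400619527 [-0.841   0.449   1.0754  1.6295 -0.4397  1.1618  0.2154]
```

Lever is at about 0.47 rad with low forces. Continuing.

Emit:
carry_out(claw=[1.5, 1.5, 1.5, 1.5, 1.5, 1.5, 1.5, 1.5], delta_pos=[[0, -1.14, -0.19], [0, -1.15, -0.13], [0, -1.15, -0.07], [0, -1.15, 0], [0, -1.15, 0.06], [0, -1.15, 0.12], [0, -1.14, 0.18], [0, 0, 0]], angular=[[-0.025, 0, 0], [-0.025, 0, 0], [-0.025, 0, 0], [-0.025, 0, 0], [-0.025, 0, 0], [-0.025, 0, 0], [-0.025, 0, 0], [0, 0, 0]])

```text
clock: 37.45
position: [0.56, 0.0207, 0.2877]
ee_rot: [2.133, 1.938, 0.322]
force: [-1.7, -2.9, 11.6]
width: 0.271
gripper_force: 35.0
```

```bash
python3 la.py
```

```text
handle [-0.0351 -0.0614  0.2962] lever 0.9988718119725495 rad 0.15315780559683795 F [-1.6698 -2.9055 11.5567] 0.2713504102424613 37.45 lean 0.327939716114106 [-1.2899  0.1439  1.2725  1.9877 -0.1325  0.7885 -0.0607]
```

Emit:
carry_out(claw=[1.5, 1.5, 1.5, 1.5, 1.5], delta_pos=[[0, -1.13, 0.25], [0, -1.11, 0.31], [0, -1.1, 0.37], [0, -1.07, 0.43], [0, 0, 0]], angular=[[-0.025, 0, 0], [-0.025, 0, 0], [-0.025, 0, 0], [-0.025, 0, 0], [0, 0, 0]])

```text
clock: 37.95
position: [0.5222, 0.0242, 0.2579]
ee_rot: [2.072, 1.882, 0.406]
force: [-15.8, 1.4, 22.7]
width: 0.271
gripper_force: 35.0
```

```bash
python3 la.py
```

```text
handle [-0.0739 -0.0615  0.2661] lever 1.3220064858187155 rad 0.1520584072267319 F [-15.8303   1.4232  22.7223] 0.2708739462849391 37.95 lean 0.4244291637673489 [-1.4086 -0.1121  1.1298  2.1875  0.4197  0.6392 -0.6499]
```

The force is mostly radial, pushing inwards, so I'll ease outwards about 4 mm and then go on to the stop.

Emit:
carry_out(claw=[1.5, 1.5, 1.5, 1.5, 1.5], delta_pos=[[0, -0.15, -0.4], [0, -1.05, 0.49], [0, -1.02, 0.54], [0, 0, 0], [0, 0, 0]], angular=[[0, 0, 0], [-0.025, 0, 0], [-0.025, 0, 0], [0, 0, 0], [0, 0, 0]])

```text
clock: 38.45
position: [0.508, 0.0255, 0.2447]
ee_rot: [2.038, 1.849, 0.451]
force: [0.1, 2.3, 8.1]
width: 0.274
gripper_force: 35.0
```

```bash
python3 la.py
```

```text
handle [-0.0885 -0.0615  0.2527] lever 1.4505168112250426 rad 0.15447662152512054 F [0.0954 2.2772 8.0831] 0.2735368330111513 38.45 lean 0.47896165921722317 [-1.3112 -0.1399  0.9771  2.2756  0.5806  0.5701 -0.8449]
```

Emit:
carry_out(claw=[1.5, 1.5, 1.5, 1.5], delta_pos=[[0, -0.98, 0.62], [0, -0.45, 0.35], [0, 0, 0], [0, 0, 0]], angular=[[-0.02, 0, 0], [0, 0, 0], [0, 0, 0], [0, 0, 0]])

```text
clock: 38.85
position: [0.4996, 0.0264, 0.2295]
ee_rot: [2.025, 1.837, 0.466]
force: [-11.2, 1.5, 20.9]
width: 0.273
gripper_force: 35.0
```

```bash
python3 la.py
```

```text
handle [-0.0971 -0.0614  0.2374] lever 1.5644623657058943 rad 0.1531238521672289 F [-11.1707   1.5431  20.9297] 0.2727101093238208 38.85 lean 0.49795820333959745 [-1.2786 -0.1257  0.9402  2.329   0.6439  0.5073 -0.9256]
```

Emit:
carry_out(claw=[1.5, 1.5, 1.5, 1.5], delta_pos=[[0, -0.3, -0.02], [0, -0.3, -0.02], [0, 0, 0], [0, 0, 0]], angular=[[0, 0, 0], [0, 0, 0], [0, 0, 0], [0, 0, 0]])

```text
clock: 39.25
position: [0.499, 0.0266, 0.2301]
ee_rot: [2.022, 1.831, 0.476]
force: [30.0, -4.6, -7.1]
width: 0.274
gripper_force: 35.0
```

```bash
python3 la.py
```

```text
handle [-0.0979 -0.0612  0.238 ] lever 1.5636352843874568 rad 0.1540697287481289 F [30.0247 -4.6343 -7.095 ] 0.2738452868464602 39.25 lean 0.5065027086479038 [-1.2683 -0.1318  0.9225  2.3361  0.6681  0.504  -0.9545]
```

Emit:
carry_out(claw=[1.5, 1.5, 1.5, 1.5], delta_pos=[[0, -0.1, 0.21], [0, -0.1, 0.21], [0, 0, 0], [0, 0, 0]], angular=[[0, 0, 0], [0, 0, 0], [0, 0, 0], [0, 0, 0]])

```text
clock: 39.65
position: [0.5006, 0.0268, 0.2271]
ee_rot: [2.022, 1.83, 0.479]
force: [2.8, -7.0, 35.4]
width: 0.273
gripper_force: 35.0
```

```bash
python3 la.py
python3 - <<'E'
from lev import *
t=arm.get_image("top");s=arm.get_image("side")
for k,im in(("t",t),("s",s)):
    for l in ("lever_handle","pad","mould","catch_tab"):
        print(k,l,[(px(d["centre"]).round(1),round(d["conf"],2)) for d in arm.place_of(l,im)[:2]])
    print(k,[(l,proj(im,Hd(l)).round(1)) for l in (1.45,1.57)],"tab",[proj(im,W(q,(.022,-.03-.075*np.cos(a),.205+.075*np.sin(a)))).round(1) for a in (2,2.3)])
    h=cv2.cvtColor(im["frame"],cv2.COLOR_RGB2HSV);r=((h[...,0]<6)|(h[...,0]>174))&(h[...,1]>150)&(h[...,2]>60)
    ys,xs=np.nonzero(r[140:225,240:340]);print("red",len(xs),(xs.min()+240,xs.max()+240,ys.min()+140,ys.max()+140) if len(xs) else "")
E
```

```text
handle [-0.0963 -0.0609  0.2349] lever 1.5757477734363396 rad 0.15118417973122397 F [ 2.8408 -7.0172 35.4256] 0.2728505683896416 39.65 lean 0.5084650874037678 [-1.2703 -0.1195  0.935   2.3401  0.6634  0.4844 -0.949 ]
t lever_handle [(array([411.1, 158.7]), 0.62)]
t pad [(array([285.2, 186.3]), 0.59), (array([246.1, 184.2]), 0.19)]
t mould [(array([378.6, 273.8]), 0.83), (array([411.7, 162.4]), 0.67)]
t catch_tab [(array([277.9, 158.2]), 0.53), (array([380.8, 140.1]), 0.47)]
t [(1.45, array([301.3, 204.6])), (1.57, array([301. , 209.1]))] tab [array([281.2, 160.7]), array([274.3, 161.2])]
red 89 (np.int64(272), np.int64(293), np.int64(157), np.int64(167))
s lever_handle [(array([314.6, 197.9]), 0.4), (array([283.9, 250.6]), 0.24)]
s pad [(array([284. , 241.7]), 0.63)]
s mould [(array([365.6, 242.9]), 0.95), (array([374. , 203.4]), 0.79)]
s catch_tab [(array([276.5, 203.4]), 0.6), (array([272. , 202.1]), 0.4)]
s [(1.45, array([312.2, 194. ])), (1.57, array([315.1, 198. ]))] tab [array([273.6, 195.2]), array([271.8, 202. ])]
red 27 (np.int64(270), np.int64(274), np.int64(196), np.int64(202))
```

The lever is at its stop: tangential force rose to about 32 N with hardly any motion, and the side camera puts the handle at (314.6,197.9), where the model predicts (315.1,198) for 1.57 rad. I'll ease the force slightly and hold.

Emit:
carry_out(claw=[1.5, 1.5, 1.5, 1.5, 1.5, 1.5], delta_pos=[[0, 0.08, -0.15], [0, 0, 0], [0, 0, 0], [0, 0, 0], [0, 0, 0], [0, 0, 0]], angular=[[0, 0, 0], [0, 0, 0], [0, 0, 0], [0, 0, 0], [0, 0, 0], [0, 0, 0]])

```text
clock: 40.75
position: [0.5002, 0.0265, 0.2279]
ee_rot: [2.022, 1.83, 0.478]
force: [33.9, -5.1, -6.9]
width: 0.277
gripper_force: 35.0
```

```bash
python3 la.py
```

```text
handle [-0.0967 -0.0612  0.2357] lever 1.5725647051630944 rad 0.15189545866173945 F [33.8901 -5.1058 -6.9236] 0.2765581888192118 40.75 lean 0.5080657713388061 [-1.2697 -0.1228  0.932   2.3392  0.6653  0.4895 -0.9508]
```

Emit:
carry_out(claw=[1.5, 1.5, 1.5, 1.5, 1.5], delta_pos=[[0, -0.01, 0.09], [0, 0, 0], [0, 0, 0], [0, 0, 0], [0, 0, 0]], angular=[[0, 0, 0], [0, 0, 0], [0, 0, 0], [0, 0, 0], [0, 0, 0]])

```text
clock: 41.25
position: [0.5005, 0.0267, 0.2274]
ee_rot: [2.022, 1.83, 0.478]
force: [14.1, -7.3, 19.7]
width: 0.275
gripper_force: 35.0
```

```bash
python3 la.py
```

```text
handle [-0.0964 -0.061   0.2352] lever 1.5744595602725826 rad 0.15143283069858227 F [14.1004 -7.3468 19.7061] 0.2748999063251212 41.25 lean 0.5078105263637503 [-1.2708 -0.1206  0.9348  2.3393  0.6627  0.4867 -0.948 ]
```

The push along the lever's travel is now about 24 N, well above the 7 N spring, and there is almost no radial load. Handing in.

```bash
python3 -c "
from cell import arm
print(arm.sign_off())"
```

```text
the job is handed in; nothing more can be done
None
```

I handed the job in at 41 s: the mould is home against the back stop, the catch is flipped over (about 2.25 of 2.3 rad), and the arm is holding the lever at its stop with about 24 N. The sign-off gave no verdict, and joint 6 read 0.1178 rad at one point against its 0.12 limit.

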